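# Hang the lift-off guard gate on its pintles

## Task

Take the lift-off guard gate out of its parking rest and hang it, swung well open, on the sample bay's two hinge pins, so that both knuckles drop fully down over the pins together. The pins are eccentric and locked a few millimetres to one side of the middle of their bosses, so feel for them and lower the gate gently, never forcing it. Then swing the gate fully shut, its tongue under the keeper, let go of it, and leave the other things on the bench undisturbed.

Things in the scene. Friction and masses are not known exactly. Their poses are not given: they have to be found in the camera images.
- bay: Guarded sample bay, fixed: aluminium base plate 190 x 190 x 8 mm, grey walls 118 mm high at back and sides, front (-x, to the robot) open; a vice and chip box fixed inside. Origin: centre of the plate's underside; x to the back, y to the left, z up. Front left: hinge post with dark pin bracket; front right: latch post (both 152 mm high), its face at x = -65, y = -49 to -89 mm stops the shut gate.
- hinge_low (a point): Nominal hinge axis at the lower boss's top: bay (-70, 70, 50) mm. The pins are eccentric: both stand 4.5 mm off this axis, to the same side, in a direction locked differently each time (heights exact; they do not give). Boss 22 mm across, 10 thick, on an arm from bay +x; pin 9 mm across, 16 high, its last 2 mm tapering to a flat tip 6.2 mm across. A seated knuckle rests on the boss.
- hinge_high (a point): The same at the upper boss, exactly 80 mm above hinge_low: bay (-70, 70, 130) mm; pin like the lower one and straight above it. The lower knuckle must end up beneath the upper boss, so bring the raised gate in sideways from the front (bay -x), not from straight above.
- keeper (a point): Where the tongue point comes when the gate is shut: bay (-70, -70, 86) mm; the tongue's rear then touches the latch post. Above it a dark keeper lip sticks out 19 mm to the front from the post (bay y = -63 to -87, z = 96 to 106 mm), so the gate cannot be lowered on to the pins in the shut position, only when swung open.
- gate: Lift-off gate, loose, 0.2 to 0.35 kg, 10 mm thick metal frame, grey panel. Origin: on its hinge axis at the lower knuckle's underside; x along the gate to its free edge, y its thickness (middle plane y = 0), z up. Frame x = 24 to 126, z = -30 to 104 mm; centre of mass near x = 48, z = 43. Shut, its x points along bay -y; it opens to the robot (clockwise from above; x along bay -x at 90 degrees).
- knuckle_low (a point): Centre of the lower knuckle's underside (the gate's origin). Both knuckles are rings round the gate's hinge axis, 20 mm outside, bore 11 mm, 14 mm high, joined to the frame by leaves of that height.
- knuckle_high (a point): Centre of the upper knuckle's underside, at z = 80 mm in the gate. With 1 mm of play round the pins, the released gate sags about 1.5 degrees; it swings freely, with light friction.
- tongue (a point): Point in the dark tongue at the gate's free edge, at (140, 0, 36) mm in the gate; the tongue is 10 mm thick, 12 mm high and reaches x = 148 mm.
- grip_tab (a point): Centre of the dark grip tab on the gate's top rail, near the hinge, at (48, 0, 120) mm in the gate: 44 mm long, 10 mm thick, its top at z = 135 mm; above the centre of mass; made to be pinched across its thickness from above. The gate can tip in the fingers if its knuckles are pushed hard.
- rest: Parking rest, fixed: dark block 130 x 60 mm with a groove along its x, 13 mm wide, floor 10 mm and rims 28 mm above the bench. Origin: centre of its underside. The gate stands upright in the groove (up to 1.5 mm off its middle), its x along the rest's x, its bottom edge on the groove's floor; lift it straight up by 25 mm to clear it.
- tape_roll: Bystander: roll of tape lying flat, 62 x 62 x 20 mm; origin under its centre.
- solvent_bottle: Bystander: small dropper bottle, 36 mm across, 94 mm high; origin under its centre.
- vial_a: Bystander: glass vial, 23 mm across, 52 mm high; origin under its centre.
- vial_b: Bystander: glass vial like vial_a.
- vial_d: Bystander: glass vial like vial_a.
- chip_box_d: Bystander: small closed chip box, 44 x 44 x 14 mm; origin under its centre.
Mind the look-alikes: they are no part of the job. Leave any blue look-alike of the rest alone.

How it is judged:
On the way, in this order (a step that is already met when the one before it is completed fails the run):
1. the gate is lifted clear of its rest (height (world z) of gate above 0.055 m and contact force between gate and rest below 0.1 N), for 0.1 s.
2. both knuckles are fully down over the pins, with the gate still swung open (horizontal distance between knuckle_low and hinge_low below 0.007 m and horizontal distance between knuckle_high and hinge_high below 0.007 m and z of knuckle_low in the frame of bay between 0.046 and 0.054 m and angle between gate's own z axis and vertical below 0.07 rad and x of tongue in the frame of bay below -0.11 m), for 0.2 s.
At the end, for the whole second after the job is handed in: The gate hangs on both pins: each knuckle within 7 mm of its nominal hinge point in plan, the lower knuckle's underside within 4 mm of the boss top, the gate upright within 4 degrees; it is shut (tongue point within 6 mm of its shut depth, below the keeper lip), at rest and let go (horizontal distance between knuckle_low and hinge_low below 0.007 m and horizontal distance between knuckle_high and hinge_high below 0.007 m and z of knuckle_low in the frame of bay between 0.046 and 0.054 m and angle between gate's own z axis and vertical below 0.07 rad and x of tongue in the frame of bay above -0.076 m and y of tongue in the frame of bay below -0.058 m and z of tongue in the frame of bay below 0.094 m and linear speed of gate below 0.02 m/s and contact force between the fingers and gate below 0.1 N); the robot touches nothing.
It fails at once if the gate is pressed against the bay or its pins with more than 40 N (contact force between gate and bay above 40 N).
It fails at once if a bystander is pushed more than 30 mm (distance of any of tape_roll, solvent_bottle, vial_a, vial_b, vial_d, chip_box_d from where it was at the start of the episode above 0.03 m).
It also fails if it takes over 64 s, if anything falls off the work surface, if the arm or the gripper's body presses on something with over 40 N, if the wrist force passes 120 N, or if a joint passes its speed limit or range.

## Robot

A 6-joint arm with a two-finger parallel gripper is mounted at the origin on a cart in front of the work surface, level with it; the furniture and walls round the work are solid. World frame = base frame: x ahead of the robot, y to its left, z up, the work surface at z = 0. Lengths are in m, angles in rad, forces in N, time in s.
With the tool pointing down it reaches from about 0.375 to 0.825 m from the base axis. Payload 5.5 kg.
Tool frame: the origin (TCP) lies midway between the tips of the shut fingers; the grasp point (between the pads) lies 19 mm behind it; z points along the fingers, y is the line along which they close (so a half turn about z gives the same grasp; the last joint's range is limited). The gripper opens to 85 mm and grips with 20 to 120 N. Pads are 22 mm wide; open, the fingers measure 114 mm over their backs; the gripper's body (76 mm by 85 mm) begins 54 mm behind the grasp point. The pads swing forward as they close: fully open they stand 13 mm farther back than shut.
Start: joints at [-1.112, 0.314, -0.047, 1.21, 0, 1.571], TCP at [0.266, -0.538, 0.2] pointing down, gripper open.
Joint ranges: [-2.67, 2.67], [-0.69, 1.73], [-1.03, 1.25], [-2.08, 2.16], [-1.42, 1.45], [-3.14, 3.14]. Speed limits (rad/s): [2.39, 2.39, 3.01, 3.14, 3.14, 3.14].

## Interface

Orientations are given as a rotation vector (axis times angle).
In Python, from cell import env, eyes gives the robot as it stands. The module is installed in compiled form; this text tells all that it offers.
- The arm moves only by the tool servo_tool, never from a script. Its argument "motion" is one flat list of numbers, 5 for each row, row after row: the opening, from -1 (shut) to 1 (fully open), then the shift along the tool's x, y, z in units of 40 mm (1.0 is 40 mm), then the turn about the tool's z in rad. In form: [claw, x, y, z, turn, claw, x, y, z, turn, ...]. A call has 1 to 5 rows; each row is the pose to reach, as a shift and turn from the pose commanded when the call began, along the tool's axes at that moment; what a row does not reach only later rows make up. A row lasts 1/10 s, in which the tool goes at most 50 mm and 8.59 degrees, less where a joint would pass 70% of its speed; a pose out of reach is approached as far as the arm can. A call with a gripper value outside its range is refused whole. The fingers move at their own pace and stop on an object; "squeeze" is the grip in N (left out, the last holds). Time passes only in rows, so rows that repeat a pose let the fingers close. It gives the time, the measured TCP pose, the force, the opening and the grip force at its end, in the units of the state.
- env.state(): the state, without advancing time (a new reading comes with each control period).
- eyes.camera(name): name is "scene" or "side" or "wrist"; returns a dict with "color" (384x512x3 uint8, red, green, blue), "depth" (384x512 float32, m along the optical axis (not along the pixel's ray), 0 where there is no reading), "K" (3x3 intrinsics, pixels), "R" (3x3) and "t" (3): a world point X has camera coordinates R X + t; the wrist camera has in their place "T_tool_cam" (4x4, takes a point from camera to tool coordinates, whose origin is the TCP and whose axes are the flange's). Camera axes: x right, y down, z forward; pixel columns grow to the right and rows downward; lengths in m; the calibration is good to about 2 mm. A picture is of the moment at which its call begins: read the wrist's pose just before it.
- env.job_done(): hands the job in; it is judged then, once.
The state is a dict: "t": time; "qpos": joint angles; "dq": joint speeds; "joint_efforts": joint torques, N m; "eef_pos": TCP position; "tool_rot": TCP orientation; "force": force on the tool from outside, world axes, zero at the start; "torque": the same for the moment, N m; "gripper_width": finger opening in m; "finger_force": force on a finger pad.
Only numpy, scipy, OpenCV 4.12 (cv2) and the standard library are available. Lean on these libraries where they do the work, as an engineer would, in place of code of your own. Each camera call takes 0.05 s, during which the arm holds its last target. There are 200 camera calls.

## Working session

There is one attempt and no reset: what is moved stays moved. The work goes in short steps, Python scripts to look and compute and a tool call to move; the robot and the scene stay as the last step left them, time stands still between calls to the robot, and variables do not carry over. Pictures are saved under pics/ and viewed, at most 10 in all, crops included, and the job is handed in when it is done.

Besides the shell and the picture viewer there is one more tool, called in YAML: its name, and indented under it one key for each argument. servo_tool: Moves the arm, as the interface text tells. Its arguments: {"type":"object","properties":{"motion":{"type":"array","items":{"type":"number"}},"squeeze":{"type":"number"}},"required":["motion"]}

```bash
mkdir -p pics; cat > h.py <<'E'
from cell import env, eyes
import numpy as np, cv2
from scipy.spatial.transform import Rotation as Ro
def snap(n):
    c=eyes.camera(n); np.savez('pics/%s.npz'%n,**c)
    cv2.imwrite('pics/%s.png'%n,c['color'][:,:,::-1]); return c
def cloud(c):
    d=c['depth'];K=c['K'];v,u=np.mgrid[:384,:512]
    P=np.stack([(u-K[0,2])/K[0,0]*d,(v-K[1,2])/K[1,1]*d,d],-1)
    return (P-c['t'])@c['R']   # R^T (p-t)
E
python3 - <<'E'
from h import *
a=snap('scene');b=snap('side')
im=[cv2.imread('pics/%s.png'%n) for n in('scene','side')]
s=env.state();print(s)
for c in(a,b):print(c['K'][0,0],-c['R'].T@c['t'],c['R'][2])
for n,i in zip('ab',im):cv2.imwrite('pics/%s1.png'%n,cv2.resize(i,(800,600)))
E
```

```text
{'t': 0.1, 'qpos': array([-1.11201142e+00,  3.14171693e-01, -4.79843672e-02,  1.21023559e+00,
        4.67137700e-06,  1.57079284e+00]), 'dq': array([ 0.00105172, -0.00209799,  0.002969  , -0.00087149, -0.00021304,
        0.001037  ]), 'joint_efforts': array([-6.89573335e-05, -5.40765882e+01,  3.40541840e+01,  1.12110015e-02,
       -1.04945923e-05,  5.21341519e-06]), 'eef_pos': array([ 0.26545498, -0.53742373,  0.19900871]), 'tool_rot': array([-3.05778260e+00, -7.14005791e-01,  5.62383415e-04]), 'force': array([-0.03844534, -0.36772357, -0.10623971]), 'torque': array([ 0.01605417, -0.01663012, -0.01068395]), 'finger_force': 0.0, 'gripper_width': 0.08541702654892509}
373.48545368850887 [-0.22503944 -0.42061801  0.58207308] [ 0.69966718  0.55715674 -0.44726079]
397.69629793361145 [1.17834861 0.74053671 0.54725824] [-0.66725593 -0.59326848 -0.45033547]
```

View pics/a1.png

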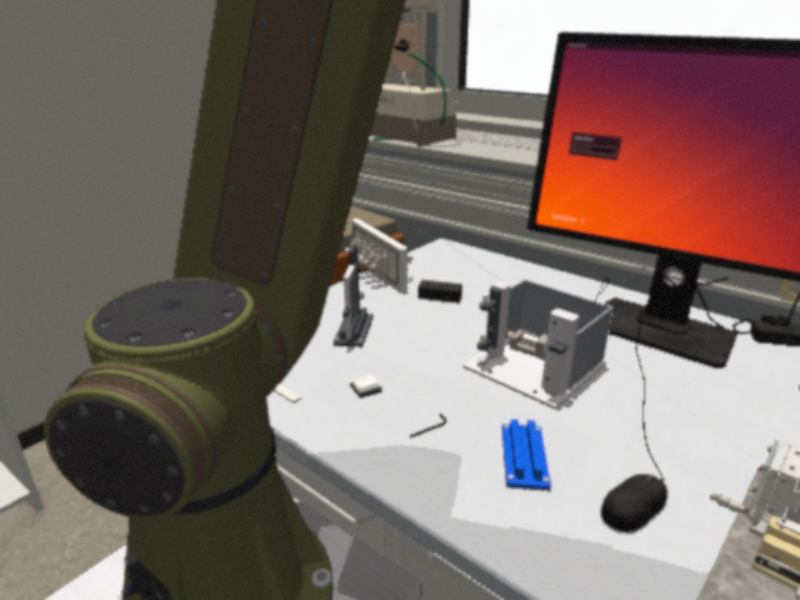

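View pics/b1.png

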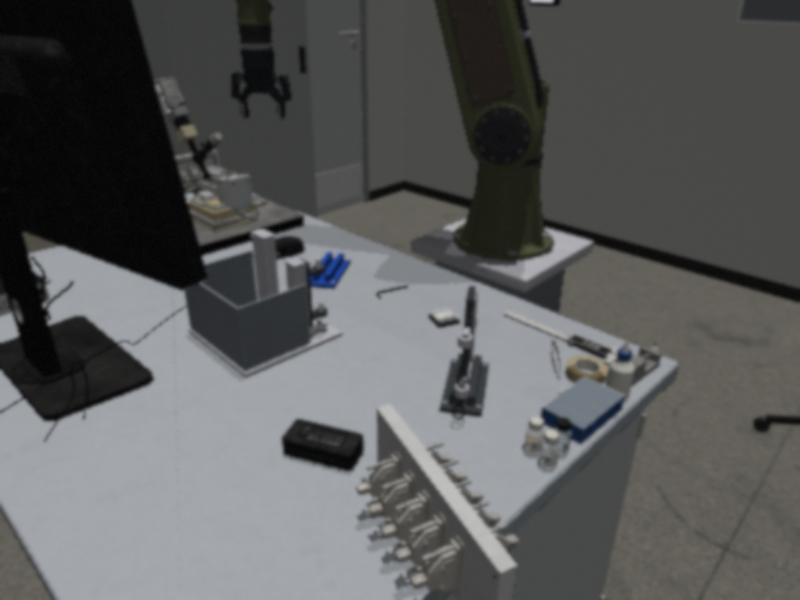

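The scene view has the bay at about (540,345), the dark rest with the gate at (352,305), and the blue look-alike at (525,455). The side view has the bay at (260,300), and the gate in its rest, nearly edge-on, at (467,350). Next I'll build a top-down map from the depth data.

```bash
python3 - <<'E'
from h import *
L=lambda n:dict(np.load('pics/%s.npz'%n))
a,b=L('scene'),L('side')
def world(c,u,v):
    P=cloud(c);u=int(u*.64);v=int(v*.64);return P[v,u]
for c,l in((a,[(560,320),(495,295),(352,275),(355,335),(525,455),(365,385),(585,400),(470,368)]),(b,[(467,390),(470,295),(265,238),(297,265),(245,372),(338,333),(190,335)])):
    for p in l:print(p,world(c,*p).round(3))
# top-down picture: x 0.2..0.9 up? y; 1mm px, color height
H=np.zeros((700,900))
for c in(a,b):
    P=cloud(c);m=(c['depth']>0);Q=P[m]
    i=((Q[:,0]-.2)*1000).astype(int);j=((Q[:,1]+.4)*1000).astype(int)
    k=(i>=0)&(i<700)&(j>=0)&(j<900)&(Q[:,2]<.3)
    np.maximum.at(H,(i[k],j[k]),Q[k,2])
I=cv2.dilate(H,np.ones((3,3)))
I=cv2.applyColorMap(np.clip(I*1500,0,255).astype(np.uint8),cv2.COLORMAP_JET)
for x in range(0,700,100):cv2.putText(I,'x%.1f'%(x/1000+.2),(0,x+10),0,.4,(255,255,255))
for y in range(0,900,100):cv2.putText(I,'y%.1f'%(y/1000-.4),(y,10),0,.4,(255,255,255))
cv2.imwrite('pics/top.png',cv2.resize(I[:600,:800],(800,600)))
E
```

```text
(560, 320) [ 0.581 -0.114  0.144]
(495, 295) [0.605 0.018 0.14 ]
(352, 275) [0.537 0.293 0.125]
(355, 335) [0.501 0.258 0.021]
(525, 455) [ 0.403 -0.159  0.011]
(365, 385) [0.392 0.138 0.014]
(585, 400) [ 0.599 -0.169  0.   ]
(470, 368) [0.558 0.032 0.006]
(467, 390) [0.606 0.343 0.054]
(470, 295) [0.568 0.311 0.173]
(265, 238) [ 0.599 -0.1    0.15 ]
(297, 265) [0.633 0.03  0.151]
(245, 372) [0.747 0.027 0.006]
(338, 333) [0.57  0.046 0.007]
(190, 335) [ 0.739 -0.144 -0.   ]
```

View pics/top.png

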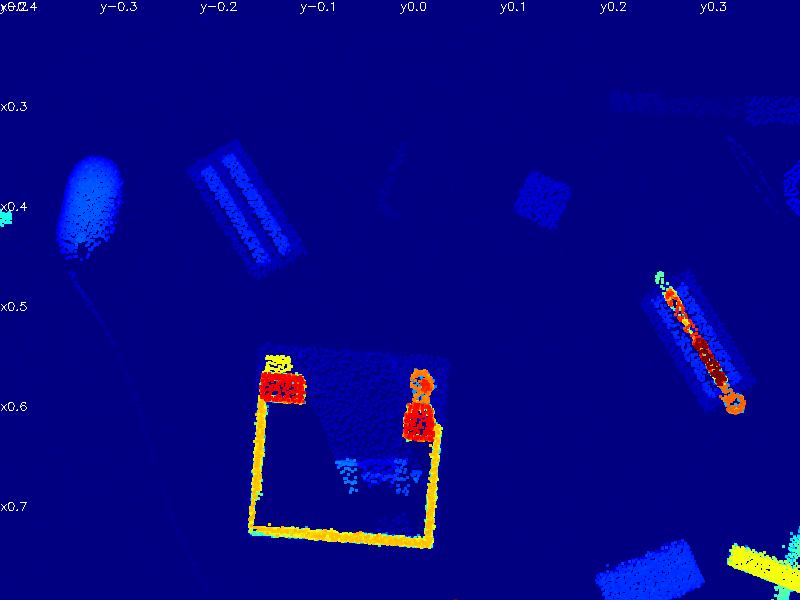

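The map shows the bay with the upper boss and pin near (0.575,0.013), the latch post near (0.58,-0.125), and the gate running from its knuckle at (0.597,0.322) to its tongue at (0.47,0.247). I'll fit these precisely now.

```bash
cat > fit.py <<'E'
from h import *
from scipy.optimize import least_squares
a,b=[dict(np.load('pics/%s.npz'%n)) for n in('scene','side')]
for nm,c in(('scene',a),('side',b)):
    P=cloud(c);Q=P[c['depth']>0]
    box=lambda x0,x1,y0,y1,z0,z1:Q[(Q[:,0]>x0)&(Q[:,0]<x1)&(Q[:,1]>y0)&(Q[:,1]<y1)&(Q[:,2]>z0)&(Q[:,2]<z1)]
    print(nm)
    def line(q,t):
        if len(q)<10:return
        m=np.median(q,0)[:2];r=cv2.fitLine(q[:,:2].astype(np.float32),cv2.DIST_HUBER,0,.001,.001).ravel()
        print(t,len(q),'mid',r[2:].round(4),'ang',np.degrees(np.arctan2(r[1],r[0])).round(2),'ext',np.ptp((q[:,:2]-m)@r[:2]).round(4))
    line(box(.69,.78,-.15,.0,.114,.122),'backwall')
    line(box(.63,.71,-.18,-.13,.114,.122),'rightwall')
    line(box(.64,.71,0,.04,.114,.122),'leftwall')
    for t,bx in(('hpost',(.59,.65,-.02,.04,.149,.156)),('lpost',(.56,.61,-.17,-.09,.149,.156)),('pin',(.55,.594,-.01,.03,.137,.15)),('pintip',(.55,.594,-.01,.03,.1445,.15)),('boss',(.55,.593,-.01,.03,.127,.133)),('pinlow',(.55,.594,-.01,.03,.055,.067)),('tab',(.52,.6,.26,.34,.172,.18)),('knH',(.58,.62,.3,.345,.13,.14)),('railtop',(.47,.6,.24,.32,.14,.148)),('tong',(.45,.485,.23,.26,.06,.09))):
        q=box(*bx)
        if len(q): print(t,len(q),'mean',q.mean(0).round(4),'min',np.percentile(q,3,0).round(4),'max',np.percentile(q,97,0).round(4))
    g=box(.46,.585,.23,.33,.06,.18);line(g,'gate')
    line(box(.52,.6,.26,.34,.15,.18),'tabline')
    q=box(.25,.85,-.3,.15,-.02,.003); print('table z',np.median(q[:,2]).round(4))
E
python3 fit.py
```

```text
scene
backwall 94 mid [ 0.7345 -0.0663] ang 84.45 ext 0.15
rightwall 31 mid [ 0.6699 -0.1439] ang -3.49 ext 0.0756
hpost 38 mean [0.6242 0.018  0.1511] min [0.6142 0.0065 0.1494] max [0.635  0.0307 0.1527]
lpost 79 mean [ 0.5856 -0.1187  0.1512] min [ 0.5757 -0.1368  0.1496] max [ 0.5984 -0.0994  0.1526]
pin 12 mean [0.5834 0.0245 0.1418] min [0.5808 0.0216 0.1374] max [0.5858 0.0283 0.1461]
pintip 4 mean [0.5835 0.0249 0.1454] min [0.5808 0.0226 0.1448] max [0.5847 0.0281 0.1463]
boss 25 mean [0.5803 0.0192 0.1294] min [0.5718 0.0118 0.1278] max [0.591  0.0262 0.1318]
pinlow 12 mean [0.5822 0.0244 0.0614] min [0.5806 0.0216 0.0561] max [0.584  0.0275 0.0661]
tab 17 mean [0.5571 0.3066 0.1742] min [0.5432 0.2974 0.1724] max [0.5736 0.3152 0.1756]
knH 10 mean [0.6    0.3295 0.1326] min [0.5888 0.3208 0.1307] max [0.6069 0.3386 0.1355]
railtop 41 mean [0.5269 0.2881 0.1436] min [0.4925 0.268  0.1406] max [0.5724 0.3116 0.1474]
tong 11 mean [0.4783 0.2578 0.0765] min [0.4741 0.2563 0.0709] max [0.482  0.2591 0.0815]
gate 347 mid [0.5318 0.2902] ang 28.96 ext 0.1265
tabline 59 mid [0.553
[... 455 characters left out ...]
0227 0.1378] max [0.5912 0.0288 0.1445]
pintip 1 mean [0.5861 0.0231 0.1446] min [0.5861 0.0231 0.1446] max [0.5861 0.0231 0.1446]
boss 18 mean [0.5859 0.0238 0.1291] min [0.5747 0.014  0.1274] max [0.5924 0.0297 0.1318]
pinlow 14 mean [0.5874 0.0257 0.061 ] min [0.584  0.022  0.0559] max [0.5913 0.0284 0.0649]
tab 42 mean [0.5648 0.3115 0.1735] min [0.5458 0.2992 0.1725] max [0.5833 0.3222 0.1747]
knH 62 mean [0.5962 0.3302 0.1329] min [0.5811 0.318  0.1306] max [0.6112 0.3435 0.1386]
railtop 22 mean [0.5425 0.3005 0.1428] min [0.4959 0.2742 0.1409] max [0.583  0.3193 0.147 ]
gate 289 mid [0.5531 0.3069] ang 28.77 ext 0.11
tabline 100 mid [0.5754 0.3185] ang 28.24 ext 0.0451
table z -0.0011
```

```bash
cat >> h.py <<'E'
def go(x,y,z,psi):
    s=env.state();R=Ro.from_rotvec(s['tool_rot']).as_matrix();p=s['eef_pos']
    cur=np.degrees(np.arctan2(R[1,0],R[0,0]))
    sh=R.T@(np.array([x,y,z])-p)/.04
    t=-((psi-cur+180)%360-180)
    print('from',p.round(4),'psi',cur.round(2),'tilt',np.degrees(np.arccos(-R[2,2])).round(2),'| shift',sh.round(3),'turn',np.radians(t).round(4),'t',s['t'].round(2))
E
python3 - <<'E'
from h import *
c=eyes.camera('wrist');print(c['T_tool_cam'].round(4),c['K'])
go(.45,.02,.30,180)
E
```

```text
[[ 1.300e-03 -9.658e-01 -2.592e-01  6.590e-02]
 [ 1.000e+00  1.300e-03 -0.000e+00 -8.000e-04]
 [ 3.000e-04 -2.592e-01  9.658e-01 -1.742e-01]
 [ 0.000e+00  0.000e+00  0.000e+00  1.000e+00]] [[302.40089919   0.         250.06668209]
 [  0.         302.40089919 191.99753233]
 [  0.           0.           1.        ]]Traceback (most recent call last):
  File "<stdin>", line 3, in <module>
  File "h.py", line 16, in go
    print('from',p.round(4),'psi',cur.round(2),'tilt',np.degrees(np.arccos(-R[2,2])).round(2),'| shift',sh.round(3),'turn',np.radians(t).round(4),'t',s['t'].round(2))
                                                                                                                                                      ^^^^^^^^^^^^
AttributeError: 'float' object has no attribute 'round'
```

```bash
sed -i "s/s\['t'\].round(2)/round(float(s['t']),2)/" h.py; python3 - <<'E'
from h import *
go(.54,.022,.22,176)
go(.35,-.40,.22,56)
E
```

```text
from [ 0.2655 -0.5375  0.1991] psi 26.29 tilt 0.08 | shift [12.347 -9.503 -0.509] turn -2.613 t 0.15
from [ 0.2655 -0.5375  0.1991] psi 26.29 tilt 0.08 | shift [ 3.416 -2.147 -0.519] turn -0.5186 t 0.15
```

servo_tool:
  motion: [1, 6, -4.6, -0.5, -0.7, 1, 6, -4.6, -0.5, -0.7, 1, 6, -4.6, -0.5, -0.7, 1, 6, -4.6, -0.5, -0.7, 1, 6, -4.6, -0.5, -0.7]

```text
t: 0.65
eef_pos: [0.3763, -0.3123, 0.2162]
tool_rot: [-2.625, -1.726, -0.0]
force: [2.0, -0.6, 0.5]
gripper_width: 0.0852
finger_force: 0.0
```

```bash
python3 - <<'E'
from h import *
go(.54,.022,.22,176)
E
```

```text
from [ 0.3763 -0.3123  0.2162] psi 66.66 tilt 0.01 | shift [ 9.296  0.445 -0.092] turn -1.9084 t 0.65
```

servo_tool:
  motion: [1, 5.5, 0.3, -0.1, -0.75, 1, 5.5, 0.3, -0.1, -0.75, 1, 5.5, 0.3, -0.1, -0.75, 1, 5.5, 0.3, -0.1, -0.75, 1, 5.5, 0.3, -0.1, -0.75]

```text
t: 1.15
eef_pos: [0.4763, -0.1138, 0.2203]
tool_rot: [-1.803, -2.572, -0.002]
force: [0.1, -0.8, 0.1]
gripper_width: 0.0852
finger_force: 0.0
```

```bash
python3 - <<'E'
from h import *
go(.54,.022,.22,176)
E
```

```text
from [ 0.4763 -0.1138  0.2203] psi 109.94 tilt 0.07 | shift [2.649 2.655 0.011] turn -1.153 t 1.15
```

servo_tool:
  motion: [1, 2.5, 2.6, 0, -0.72, 1, 2.5, 2.6, 0, -0.72, 1, 2.5, 2.6, 0, -0.72, 1, 2.5, 2.6, 0, -0.72, 1, 2.5, 2.6, 0, -0.72]

```text
t: 1.65
eef_pos: [0.5402, 0.0131, 0.2197]
tool_rot: [-0.783, -3.041, 0.001]
force: [0.2, -1.0, 1.2]
gripper_width: 0.0857
finger_force: 0.0
```

servo_tool:
  motion: [1, 0, 0, 0, -0.4, 1, 0, 0, 0, -0.4, 1, 0, 0, 0, -0.4, 1, 0, 0, 0, -0.4, 1, 0, 0, 0, -0.4]

```text
t: 2.15
eef_pos: [0.5399, 0.0114, 0.2201]
tool_rot: [-0.181, -3.136, 0.0]
force: [-0.1, 1.1, 1.2]
gripper_width: 0.0854
finger_force: 0.0
```

```bash
cat >> h.py <<'E'
def wsnap(n):
    s=env.state();c=eyes.camera('wrist')
    T=np.eye(4);T[:3,:3]=Ro.from_rotvec(s['tool_rot']).as_matrix();T[:3,3]=s['eef_pos'];T=T@c['T_tool_cam']
    c['R']=T[:3,:3].T;c['t']=-T[:3,:3].T@T[:3,3]
    np.savez('pics/%s.npz'%n,**c);cv2.imwrite('pics/%s.png'%n,c['color'][:,:,::-1]);return c
E
python3 - <<'E'
from h import *
go(.54,.022,.22,176)
wsnap('w1')
cv2.imwrite('pics/w1b.png',cv2.resize(cv2.imread('pics/w1.png'),(800,600),interpolation=cv2.INTER_CUBIC))
E
```

```text
from [0.5399 0.0114 0.2201] psi 173.4 tilt 0.02 | shift [0.028 0.263 0.002] turn -0.0455 t 2.15
```

View pics/w1b.png

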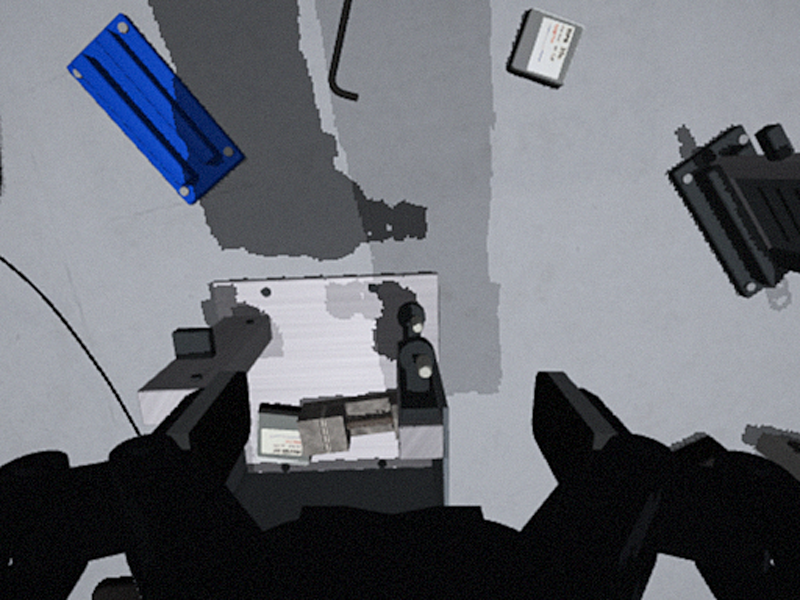

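The wrist view shows the lower pin tip at (417,327) and the upper one at (425,371), both to the right (+y) of their bosses. I'll enlarge this area.

```bash
python3 - <<'E'
from h import *
c=dict(np.load('pics/w1.npz'))
i=cv2.imread('pics/w1.png')[180:255,235:310]
i=cv2.convertScaleAbs(i,alpha=1.8,beta=15)
cv2.imwrite('pics/w1c.png',cv2.resize(i,(600,600),interpolation=cv2.INTER_CUBIC))
E
```

```text
(no output)
```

View pics/w1c.png

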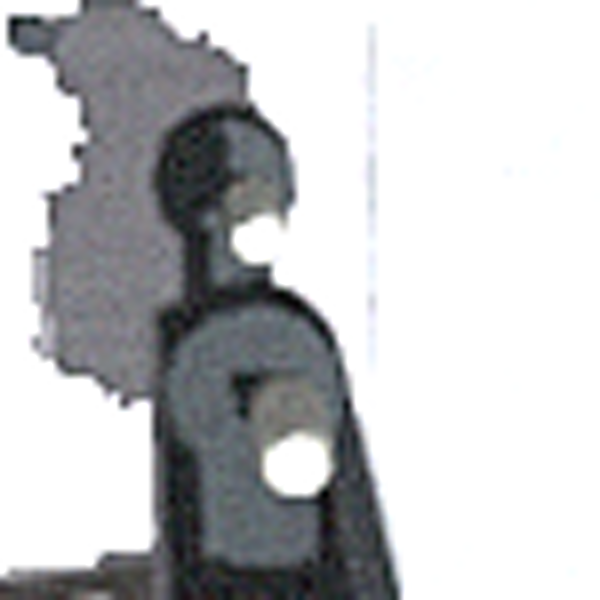

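```bash
cat >> h.py <<'E'
def ray(c,u,v,z):
    d=c['R'].T@np.array([(u-c['K'][0,2])/c['K'][0,0],(v-c['K'][1,2])/c['K'][1,1],1]);o=-c['R'].T@c['t']
    return (o+d*(z-o[2])/d[2])[:2]
E
python3 - <<'E'
from h import *
c=dict(np.load('pics/w1.npz'))
for n,u,v,z in(('pinU',271.7,237.7,.146),('bossU',265.9,228.1,.13),('pinL',266.8,209.3,.066),('bossL',262.6,201,.05)):print(n,ray(c,u,v,z).round(4))
P=cloud(c);Q=P[c['depth']>0]
def box(x0,x1,y0,y1,z0,z1):return Q[(Q[:,0]>x0)&(Q[:,0]<x1)&(Q[:,1]>y0)&(Q[:,1]<y1)&(Q[:,2]>z0)&(Q[:,2]<z1)]
for t,bx in(('pinU',(.55,.6,0,.04,.142,.15)),('pinL',(.55,.6,0,.04,.062,.07)),('hpost',(.6,.65,-.02,.045,.149,.156)),('lpost',(.56,.62,-.17,-.09,.149,.156)),('plate',(.5,.6,-.16,.05,.005,.012))):
    q=box(*bx);print(t,len(q),q.mean(0).round(4),np.percentile(q,2,0).round(4),np.percentile(q,98,0).round(4))
# front plate edge
q=box(.5,.6,-.15,.04,.005,.012)
e=[];
for y in np.arange(-.14,.03,.01):
    k=q[abs(q[:,1]-y)<.005]; e.append((np.percentile(k[:,0],1),y))
print(np.polyfit([i[1] for i in e],[i[0] for i in e],1))
E
```

```text
pinU [0.5849 0.0267]
bossU [0.5818 0.0226]
pinL [0.585  0.0266]
bossL [0.5795 0.0231]
pinU 79 [0.5836 0.0269 0.145 ] [0.5801 0.0231 0.1423] [0.5878 0.0308 0.1467]
pinL 47 [0.5837 0.027  0.0654] [0.5803 0.0235 0.0634] [0.5873 0.0306 0.0673]
hpost 656 [0.624  0.0203 0.1518] [0.6137 0.0079 0.1494] [0.6357 0.0325 0.1533]
lpost 569 [ 0.5836 -0.1233  0.1517] [ 0.5756 -0.1354  0.1497] [ 0.5959 -0.1034  0.1532]
plate 4316 [ 0.5724 -0.0451  0.0079] [ 0.5488 -0.1345  0.0062] [0.5985 0.045  0.0098]
[0.07328603 0.55500798]
```

```bash
python3 - <<'E'
from h import *
go(.559,.31,.25,208.9)
E
```

```text
from [0.5399 0.0114 0.2202] psi 173.41 tilt 0.02 | shift [ 0.382  7.47  -0.746] turn -0.6193 t 2.2
```

servo_tool:
  motion: [1, 0.38, 7.47, -0.75, -0.62, 1, 0.38, 7.47, -0.75, -0.62, 1, 0.38, 7.47, -0.75, -0.62, 1, 0.38, 7.47, -0.75, -0.62, 1, 0.38, 7.47, -0.75, -0.62]

```text
t: 2.7
eef_pos: [0.5553, 0.2616, 0.2455]
tool_rot: [-0.791, 3.04, -0.0]
force: [1.2, -1.2, -0.6]
gripper_width: 0.0852
finger_force: 0.0
```

servo_tool:
  motion: [1, 0, 0, 0, 0, 1, 0, 0, 0, 0]

```text
t: 2.9
eef_pos: [0.5551, 0.2607, 0.2448]
tool_rot: [0.79, -3.04, 0.001]
force: [0.8, -1.1, -0.2]
gripper_width: 0.0853
finger_force: 0.0
```

```bash
python3 - <<'E'
from h import *
go(.559,.31,.25,208.9)
E
```

```text
from [0.5551 0.2607 0.2448] psi -150.88 tilt 0.05 | shift [-0.684  1.03  -0.131] turn 0.0038 t 2.9
```

servo_tool:
  motion: [1, -0.68, 1.03, -0.13, 0, 1, -0.68, 1.03, -0.13, 0, 1, -0.68, 1.03, -0.13, 0, 1, -0.68, 1.03, -0.13, 0]

```text
t: 3.3
eef_pos: [0.5592, 0.3072, 0.2503]
tool_rot: [0.785, -3.041, 0.001]
force: [0.1, -0.5, -0.4]
gripper_width: 0.0856
finger_force: 0.0
```

```bash
python3 - <<'E'
from h import *
go(.559,.31,.25,208.9)
c=wsnap('w2')
i=cv2.imread('pics/w2.png')
cv2.imwrite('pics/w2b.png',cv2.resize(i[60:360,100:500],(800,600),interpolation=cv2.INTER_CUBIC))
P=cloud(c);Q=P[c['depth']>0]
def st(t,q):print(t,len(q),q.mean(0).round(4),np.percentile(q,2,0).round(4),np.percentile(q,98,0).round(4))
near=abs(Q[:,0]-.555)+abs(Q[:,1]-.31)<.06
q=Q[near&(Q[:,2]>.171)&(Q[:,2]<.18)]
st('tab',q)
(cx,cy),(w,h),an=cv2.minAreaRect((q[:,:2]*1000).astype(np.float32));print('rect',cx,cy,w,h,an)
q=Q[near&(Q[:,2]>.141)&(Q[:,2]<.147)];st('rail',q)
E
```

```text
from [0.5592 0.3072 0.2503] psi -151.05 tilt 0.05 | shift [-0.028  0.063  0.008] turn 0.0008 t 3.3
tab 557 [0.5587 0.3108 0.1745] [0.5411 0.2988 0.1719] [0.5771 0.3234 0.1762]
rect 559.33349609375 311.14996337890625 42.74263381958008 9.945199966430664 31.079065322875977
rail 316 [0.5299 0.2936 0.1438] [0.5174 0.2848 0.1423] [0.5421 0.3032 0.1453]
```

View pics/w2b.png

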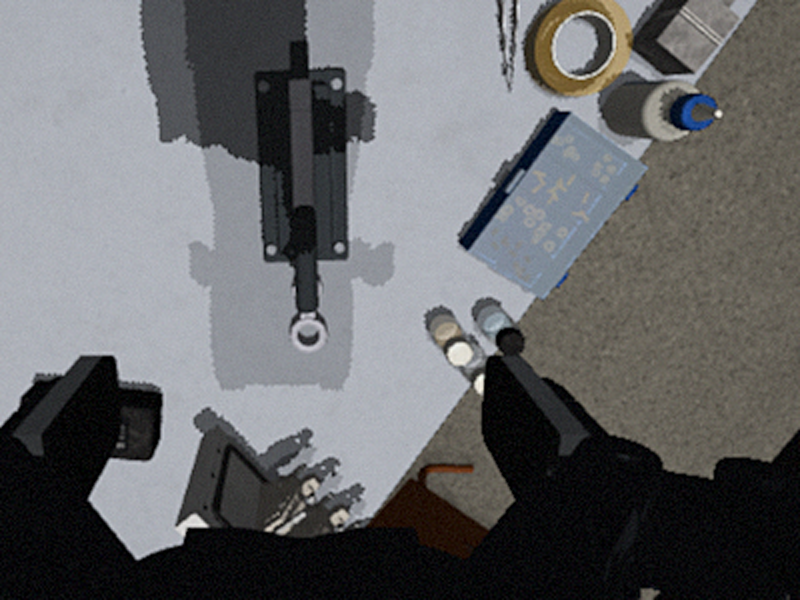

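The wrist view shows the upper knuckle ring at (309,332), the tab from about y=210 to 310, the rail along x≈300, and the tongue tip at (299,45).

```bash
python3 - <<'E'
from h import *
c=dict(np.load('pics/w2.npz'))
f=lambda u,v:((u+.5)/2-.5+100,(v+.5)/2-.5+60)
k=ray(c,*f(309,332),.134);r=ray(c,*f(300,85),.144);r2=ray(c,*f(303,200),.144)
print(k,r,r2)
for p in(r,r2):
    d=k-p;print(np.degrees(np.arctan2(d[1],d[0])),np.hypot(*d))
P=cloud(c);m=(c['depth']>0)
Q=P[m];d=np.array([np.cos(np.radians(29)),np.sin(np.radians(29))]);
g=Q[(Q[:,2]>.139)&(Q[:,2]<.18)&(abs((Q[:,:2]-k)@[-d[1],d[0]])<.012)]
g=g[((k-g[:,:2])@d>.03)&((k-g[:,:2])@d<.13)]
for nm,q in(('all',g),('tab',g[g[:,2]>.172]),('rail',g[(g[:,2]<.147)])):
    if len(q)>20:
        l=cv2.fitLine(q[:,:2].astype(np.float32),cv2.DIST_HUBER,0,.001,.001).ravel();print(nm,len(q),np.degrees(np.arctan2(l[1],l[0])),l[2:])
for a in(29,30): 
    d=np.array([np.cos(np.radians(a)),np.sin(np.radians(a))]);print(a,'tab pred',k-.048*d)
E
```

```text
[0.5994528  0.33553416] [0.49561813 0.27270656] [0.53998137 0.2989018 ]
31.177018330090036 0.12136286684501633
31.63164209225717 0.06984826885973279
all 1242 30.999573 [0.5340233 0.2959848]
tab 492 30.911816 [0.55700696 0.3097442 ]
rail 688 31.08601 [0.51675767 0.28562215]
29 tab pred [0.55747105 0.3122633 ]
30 tab pred [0.55788358 0.31153416]
```

```bash
python3 - <<'E'
from h import *
go(.5585,.3107,.143,211)
E
```

```text
from [0.5593 0.3072 0.2504] psi -151.06 tilt 0.04 | shift [-0.027  0.087  2.685] turn -0.036 t 3.35
```

servo_tool:
  motion: [1, -0.03, 0.09, 0.8, -0.036, 1, -0.03, 0.09, 1.6, -0.036, 1, -0.03, 0.09, 1.6, -0.036, 1, -0.03, 0.09, 1.6, -0.036]

```text
t: 3.75
eef_pos: [0.5583, 0.3115, 0.1868]
tool_rot: [0.84, -3.026, 0.001]
force: [0.7, 0.2, 0.2]
gripper_width: 0.0854
finger_force: 0.0
```

```bash
python3 - <<'E'
from h import *
go(.5585,.3107,.143,211);print(env.state()['dq'].round(3))
E
```

```text
from [0.5583 0.3115 0.1868] psi -148.96 tilt 0.07 | shift [ 0.004 -0.02   1.094] turn 0.0008 t 3.75
[ 0.004 -0.019  0.047  0.003  0.    -0.001]
```

Well aligned. I'll descend and close gently.

servo_tool:
  motion: [1, 0, -0.02, 0.55, 0, 1, 0, -0.02, 1.09, 0, 1, 0, -0.02, 1.09, 0, 1, 0, -0.02, 1.09, 0, 0, 0, -0.02, 1.09, 0]
  squeeze: 30

```text
t: 4.25
eef_pos: [0.5602, 0.3125, 0.1452]
tool_rot: [-0.842, 3.024, 0.001]
force: [-0.8, -0.1, -0.3]
gripper_width: 0.0732
finger_force: 0.0
```

servo_tool:
  motion: [-0.3, 0, 0, 0, 0, -0.6, 0, 0, 0, 0, -1, 0, 0, 0, 0, -1, 0, 0, 0, 0, -1, 0, 0, 0, 0]
  squeeze: 30

```text
t: 4.75
eef_pos: [0.559, 0.312, 0.1431]
tool_rot: [-0.843, 3.026, 0.0]
force: [-0.3, 0.4, 1.0]
gripper_width: 0.0071
finger_force: 29.3
```

servo_tool:
  motion: [-1, 0, 0, 0, 0, -1, 0, 0, 0, 0, -1, 0, 0, 0, 0]
  squeeze: 60

```text
t: 5.05
eef_pos: [0.5587, 0.3119, 0.1426]
tool_rot: [0.843, -3.026, 0.0]
force: [0.0, -0.8, -0.2]
gripper_width: 0.0004
finger_force: 0.0
```

```bash
python3 - <<'E'
from h import *
a=snap('side');w=wsnap('w3');
i=cv2.imread('pics/side.png')[150:300,240:400];j=cv2.imread('pics/w3.png')
i=cv2.resize(i,(400,375));j=cv2.resize(j,(400,300))
o=np.zeros((375,800,3),np.uint8);o[:,:400]=i;o[:300,400:]=j
cv2.imwrite('pics/m3.png',cv2.convertScaleAbs(o,alpha=1.5));print(env.state()['gripper_width'])
E
```

```text
-0.00017022946885621333
```

View pics/m3.png

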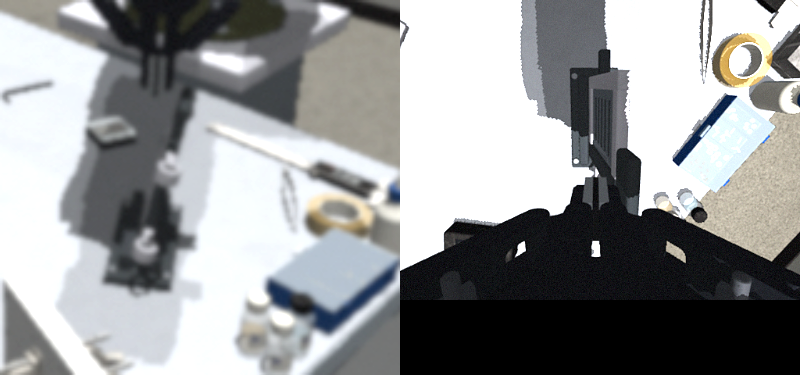

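The gate now leans to the right in its groove, and the fingers have shut to the left of the tab at (628,185). I'll measure it before retrying.

```bash
python3 - <<'E'
from h import *
c=dict(np.load('pics/w3.npz'));s=env.state();T=Ro.from_rotvec(s['tool_rot']).as_matrix()
P=(cloud(c)-s['eef_pos'])@T*1000  # tool coords mm
b=c['depth']>0
# sample points in image (orig px = (m3x-400)*1.28, y*1.28)
for n,x,y in(('tabnear',628,200),('tabmid',630,180),('tabfar',626,160),('railfar',622,100),('railend',622,75),('panel',605,100),('tongue',603,55),('fingerL',588,185),('fingerR',606,185),('dark',600,160),('gap',596,175),('restL',580,150),('rest',578,80)):
    u,v=int((x-400)*1.28),int(y*1.28);print(n,(u,v),P[v,u].round(1),c['color'][v,u])
side=dict(np.load('pics/side.npz'));Q=(cloud(side)-s['eef_pos'])@T*1000;Q=Q[side['depth']>0]
g=Q[(Q[:,0]>-80)&(Q[:,0]<110)&(abs(Q[:,1])<60)&(Q[:,2]<105)&(Q[:,2]>-40)]
for x in range(-70,110,20):
    for z in range(-40,110,20):
        k=g[(abs(g[:,0]-x)<10)&(abs(g[:,2]-z-10)<10)]
        if len(k)>3:print(x,z+10,len(k),np.percentile(k[:,1],[5,50,95]).round(0),end=' ')
    print()
E
```

```text
tabnear (291, 256) [ -8.2  22.4 -30. ] [50 59 59]
tabmid (294, 230) [  6.7  23.3 -30.8] [17 22 22]
tabfar (289, 204) [ 18.7  21.  -25. ] [18 21 20]
railfar (284, 128) [55.8 20.   0.4] [83 83 89]
railend (284, 96) [73.1 19.5  0.4] [78 80 84]
panel (262, 128) [52.8  9.7 53. ] [28 30 33]
tongue (259, 70) [93.7  7.3 61.3] [23 23 24]
fingerL (240, 236) [ 10.8  -3.6 -47.9] [56 57 63]
fingerR (263, 236) [ 10.9   6.7 -48. ] [58 59 60]
dark (256, 204) [-7.2  5.7 57.5] [20 25 28]
gap (250, 224) [-37.    0.9  90.3] [185 184 193]
restL (230, 192) [-13.1 -19.  116. ] [50 53 62]
rest (227, 102) [ 73.1 -21.6 132.9] [12 19 19]

-50 10 71 [ 8. 16. 24.] -50 30 17 [ 8. 15. 23.] -50 90 73 [-7.  1. 10.] -50 110 11 [-3.  3.  8.] 
-30 -30 23 [19. 23. 28.] -30 -10 39 [17. 21. 26.] -30 10 44 [12. 18. 22.] -30 50 29 [ 5.  9. 14.] -30 70 39 [ 1.  6. 11.] -30 90 36 [-2.  3.  7.] 
-10 -30 57 [-8.  7. 28.] -10 -10 5 [15. 16. 17.] -10 10 5 [11. 13. 14.] 
10 -30 16 [19. 23. 27.] 

50 10 5 [13. 15. 16.] 
70 10 7 [11. 14. 16.] 70 30 7 [ 8.  9. 10.] 70 50 12 [5. 7. 9.] 70 70 9 [1. 3. 5.] 70 90 6 [-3. -2. -1.] 70 110 4 [-5. -3. -2.]
```

The gate leans 10° towards tool +y and the fingers are beside it. I'll back off, rise, open, and redo the grip slowly with less force.

servo_tool:
  motion: [-1, 0, -0.2, 0, 0, -1, 0, -0.2, -0.8, 0, -1, 0, -0.2, -1.6, 0, 0, 0, 0, -1.6, 0, 1, 0, 0.1, -1.6, 0]
  squeeze: 20

```text
t: 5.65
eef_pos: [0.5575, 0.3157, 0.2076]
tool_rot: [-0.842, 3.025, 0.001]
force: [0.6, -0.5, -0.6]
gripper_width: 0.0278
finger_force: 0.0
```

servo_tool:
  motion: [1, 0, 0, 0, 0, 1, 0, 0, 0, 0, 1, 0, 0, 0, 0, 1, 0, 0, 0, 0, 1, 0, 0, 0, 0]

```text
t: 6.15
eef_pos: [0.5568, 0.3152, 0.2065]
tool_rot: [0.842, -3.026, 0.0]
force: [-0.4, 0.2, -0.9]
gripper_width: 0.0852
finger_force: 0.0
```

```bash
python3 - <<'E'
from h import *
go(.5585,.3107,.143,211)
c=wsnap('w4');s=env.state();T=Ro.from_rotvec(s['tool_rot']).as_matrix()
Q=cloud(c)[c['depth']>0]
# gate frame approx coords: along d from knuckle, lateral
d=np.array([-np.cos(np.radians(31)),-np.sin(np.radians(31))]);o=np.array([.5995,.3355])
x=(Q[:,:2]-o)@d*1000;y=(Q[:,:2]-o)@[-d[1],d[0]]*1000;z=Q[:,2]*1000
for t,m in(('tab',(z>165)&(z<180)),('rail',(z>137)&(z<148)),('kn',(z>125)&(z<137)&(x<12))):
    m=m&(x>-15)&(x<150)&(abs(y)<45)
    if m.sum()>5:print(t,m.sum(),[np.percentile(v[m],[2,50,98]).round(1) for v in(x,y,z)])
E
```

```text
from [0.5568 0.3152 0.2065] psi -148.89 tilt 0.03 | shift [ 0.02  -0.117  1.587] turn 0.002 t 6.15
tab 862 [array([26.7, 48.3, 67.8]), array([-31.5, -26.1, -21.4]), array([166. , 172.6, 174.3])]
rail 1200 [array([ 30. ,  92.5, 122.9]), array([-26.5, -20.3, -16.2]), array([137.7, 142.5, 146.3])]
kn 363 [array([-9.8,  0.6, 11.2]), array([-28.6, -18.9, -10.1]), array([125.8, 131.9, 134.7])]
```

servo_tool:
  motion: [1, 0.02, -0.1, 0.8, 0, 0.9, 0.02, -0.11, 1.63, 0, 0.7, 0.02, -0.11, 1.63, 0, 0.5, 0.02, -0.11, 1.63, 0, 0.4, 0.02, -0.11, 1.63, 0]
  squeeze: 20

```text
t: 6.7
eef_pos: [0.5595, 0.3119, 0.1437]
tool_rot: [-0.842, 3.024, 0.001]
force: [1.1, 0.0, 0.1]
gripper_width: 0.0597
finger_force: 0.0
```

servo_tool:
  motion: [0.3, 0, 0, 0, 0, 0.2, 0, 0, 0, 0, 0.1, 0, 0, 0, 0, 0, 0, 0, 0, 0, -0.1, 0, 0, 0, 0]

```text
t: 7.2
eef_pos: [0.5585, 0.3112, 0.1418]
tool_rot: [-0.843, 3.026, 0.0]
force: [0.3, -0.7, 0.0]
gripper_width: 0.0386
finger_force: 0.0
```

```bash
cat > gt.py <<'E'
from h import *
import sys
s=env.state();print(s['eef_pos'].round(4),s['gripper_width'],s['finger_force'],s['force'].round(1))
go(.5585,.3107,.1415,211)
c=wsnap(sys.argv[1])
T=Ro.from_rotvec(s['tool_rot']).as_matrix()
P=(cloud(c)-s['eef_pos'])@T*1000;Q=P[c['depth']>0];x,y,z=Q.T
for t,m in(('tabtop',(z>-40)&(z<-24)&(x>-30)&(x<30)),('rail',(z>-12)&(z<8)&(x>20)&(x<90)),('mid',(z>45)&(z<60)&(x>20)&(x<120))):
    m=m&(abs(y)<45)
    if m.sum()>5:print(t,m.sum(),[np.percentile(v[m],[2,50,98]).round(1) for v in(x,y,z)])
E
python3 gt.py w5
```

```text
[0.5585 0.3112 0.1418] 0.03856363119657568 0.0 [ 0.3 -0.7  0. ]
from [0.5585 0.3112 0.1418] psi -148.88 tilt 0.01 | shift [ 0.007 -0.011  0.007] turn 0.0021 t 7.2
tabtop 906 [array([-18.6,  11.1,  20.4]), array([-21.6,  23.1,  31. ]), array([-39.7, -30.9, -24.3])]
rail 2094 [array([20.5, 49.2, 75.1]), array([15.4, 20.4, 26.1]), array([-4.5, -0.7,  7. ])]
mid 521 [array([21.8, 64.2, 96.8]), array([ 6. ,  9.5, 13.6]), array([45.3, 56.3, 59.9])]
```

```bash
python3 - <<'E'
from h import *
i=cv2.imread('pics/w5.png')[150:384,130:400]
cv2.imwrite('pics/w5b.png',cv2.resize(cv2.convertScaleAbs(i,alpha=2,beta=10),(692,600),interpolation=cv2.INTER_CUBIC))
E
```

```text
(no output)
```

View pics/w5b.png

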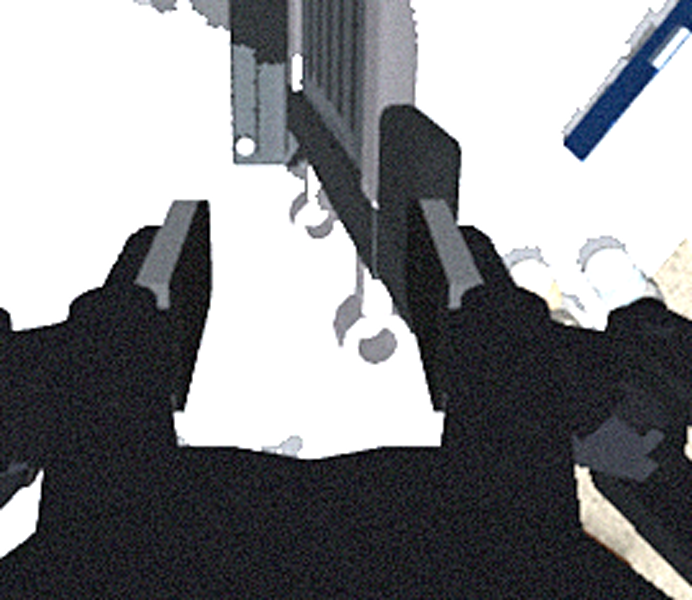

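The enlarged view shows the right fingertip at (440,210) overlapping the leaning tab, whose body runs from (400,105) to (410,320). I need the finger's depth relative to the tab.

```bash
python3 - <<'E'
from h import *
c=dict(np.load('pics/w5.npz'));s=env.state();T=Ro.from_rotvec(s['tool_rot']).as_matrix()
P=(cloud(c)-s['eef_pos'])@T*1000;C=c['color']
for y in (205,215,230,260,290):
    print(y,[(x,P[int(150+y*.39),int(130+x*.39)].round(0).tolist()) for x in(180,205,370,395,410,420,435,450,470)])
E
```

```text
205 [(180, [11.0, -23.0, -40.0]), (205, [11.0, -19.0, -40.0]), (370, [-6.0, 16.0, 2.0]), (395, [2.0, 20.0, -18.0]), (410, [6.0, 21.0, -27.0]), (420, [11.0, 21.0, -39.0]), (435, [11.0, 24.0, -40.0]), (450, [7.0, 29.0, -30.0]), (470, [-63.0, 72.0, 142.0])]
215 [(180, [10.0, -22.0, -44.0]), (205, [10.0, -18.0, -43.0]), (370, [-9.0, 16.0, 3.0]), (395, [-1.0, 20.0, -17.0]), (410, [6.0, 20.0, -33.0]), (420, [11.0, 21.0, -45.0]), (435, [11.0, 23.0, -45.0]), (450, [11.0, 26.0, -45.0]), (470, [-68.0, 72.0, 142.0])]
230 [(180, [11.0, -21.0, -51.0]), (205, [7.0, -18.0, -44.0]), (370, [-13.0, 16.0, 2.0]), (395, [-4.0, 20.0, -19.0]), (410, [3.0, 20.0, -35.0]), (420, [9.0, 20.0, -47.0]), (435, [11.0, 22.0, -52.0]), (450, [11.0, 25.0, -52.0]), (470, [6.0, 31.0, -41.0])]
260 [(180, [11.0, -19.0, -64.0]), (205, [2.0, -18.0, -45.0]), (370, [-21.0, 16.0, 2.0]), (395, [-11.0, 20.0, -18.0]), (410, [-3.0, 20.0, -36.0]), (420, [4.0, 20.0, -49.0]), (435, [11.0, 21.0, -63.0]), (450, [10.0, 23.0, -62.0]), (470, [11.0, 26.0, -64.0])]
290 [(180, [9.0, -18.0, -71.0]), (205, [-3.0, -18.0, -48.0]), (370, [-34.0, 17.0, 10.0]), (395, [-18.0, 20.0, -20.0]), (410, [-8.0, 20.0, -38.0]), (420, [-1.0, 20.0, -51.0]), (435, [7.0, 20.0, -66.0]), (450, [10.0, 22.0, -71.0]), (470, [12.0, 24.0, -75.0])]
```

```bash
python3 - <<'E'
from h import *
c0=dict(np.load('pics/w3.npz'))
for n in('w1','w2','w3','w4','w5'):
    c=dict(np.load('pics/%s.npz'%n));d=c['depth'];K=c['K'];T=c['T_tool_cam']
    v,u=np.mgrid[:384,:512];p=np.stack([(u-K[0,2])/K[0,0]*d,(v-K[1,2])/K[1,1]*d,d],-1)@T[:3,:3].T+T[:3,3]
    p=p[(d>0)]*1000;m=(abs(p[:,0]-10.5)<2.5)&(abs(p[:,1])<60)&(p[:,2]>-90)&(p[:,2]<15)
    q=p[m];print(n,len(q),[ (int(z),int((abs(q[:,2]-z)<2).sum()),q[abs(q[:,2]-z)<2,1].round().astype(int).tolist()[:6]) for z in range(-60,12,5)])
E
```

```text
w1 2560 [(-60, 190, [45, 45, -48, -47, -46, -46]), (-55, 176, [-45, 46, -48, -47, -47, -46]), (-50, 137, [-48, -47, -47, -46, -46, -46]), (-45, 11, [-41, 44, 44, -41, 44, -42]), (-40, 0, []), (-35, 0, []), (-30, 0, []), (-25, 0, []), (-20, 0, []), (-15, 0, []), (-10, 0, []), (-5, 0, []), (0, 0, []), (5, 0, []), (10, 0, [])]
w2 2461 [(-60, 190, [-43, -42, -42, -41, 44, 45]), (-55, 166, [-45, -43, 44, 45, 47, 50]), (-50, 124, [-48, -47, -47, -47, -46, -46]), (-45, 4, [-41, 44, -42, 44]), (-40, 0, []), (-35, 0, []), (-30, 0, []), (-25, 0, []), (-20, 0, []), (-15, 0, []), (-10, 0, []), (-5, 0, []), (0, 0, []), (5, 0, []), (10, 0, [])]
w3 5131 [(-60, 130, [-4, -4, 2, 2, 5, 7]), (-55, 117, [3, -5, -5, -4, -3, -3]), (-50, 114, [0, 1, 7, -5, -4, -3]), (-45, 94, [-3, 2, -5, -5, -4, -3]), (-40, 88, [-3, 0, -5, -4, -4, -3]), (-35, 33, [-5, -4, -4, -3, -3, -2]), (-30, 173, [21, 25, 21, 22, 22, 27]), (-25, 18, [20, 21, 20, 21, 21, 20]), (-20, 17, [20, 19, 20, 20, 19, 20]), (-15, 18, [19, 19, 19, 19, 19, 19]), (-10, 18, [18, 18, 18, 18, 18, 18]), (-5, 14, [17, 17, 17, 17, 17, 17]), (0, 17, [16, 16
[... 311 characters left out ...]
 (-25, 0, []), (-20, 0, []), (-15, 0, []), (-10, 0, []), (-5, 0, []), (0, 0, []), (5, 0, []), (10, 0, [])]
w5 4708 [(-60, 152, [-24, -24, -21, 21, 26, -25]), (-55, 142, [22, 26, -24, -24, -23, -23]), (-50, 130, [-24, -23, -21, -21, -20, -18]), (-45, 108, [-25, -24, -24, -23, -23, -22]), (-40, 101, [-18, 23, -24, -24, -22, -22]), (-35, 26, [-24, -23, -22, -21, -20, -19]), (-30, 143, [22, 22, 23, 23, 22, 22]), (-25, 20, [21, 21, 21, 21, 21, 21]), (-20, 21, [20, 20, 20, 20, 20, 21]), (-15, 17, [19, 19, 20, 19, 20, 19]), (-10, 17, [19, 18, 19, 18, 18, 19]), (-5, 12, [17, 17, 18, 18, 17, 18]), (0, 19, [17, 16, 17, 17, 17, 17]), (5, 12, [15, 16, 15, 16, 16, 15]), (10, 7, [15, 15, 15, 15, 15, 15])]
```

The fingertips actually sit about 34 mm behind the reported TCP (tool z ≈ -34 shut, -47 open). The first grasp therefore only caught the tab's top edge, and the second never reached it. I'll reopen and descend 34 mm further.

servo_tool:
  motion: [0.3, 0, 0, -0.1, 0, 0.8, 0, 0, -0.1, 0, 1, 0, 0, -0.1, 0, 1, 0, 0, -0.1, 0, 1, 0, 0, -0.1, 0]

```text
t: 7.75
eef_pos: [0.5584, 0.3112, 0.1456]
tool_rot: [0.843, -3.026, 0.0]
force: [-1.1, -0.5, 0.4]
gripper_width: 0.0854
finger_force: 0.0
```

servo_tool:
  motion: [1, 0.01, 0, 0.3, 0, 1, 0.01, 0, 0.6, 0, 1, 0.01, 0, 0.94, 0, 0.8, 0.01, 0, 0.94, 0, 0.6, 0.01, 0, 0.94, 0]

```text
t: 8.25
eef_pos: [0.5575, 0.3106, 0.107]
tool_rot: [0.842, -3.025, 0.001]
force: [0.9, -0.1, -0.8]
gripper_width: 0.0685
finger_force: 0.0
```

servo_tool:
  motion: [0.45, 0, 0, 0, 0, 0.35, 0, 0, 0, 0, 0.25, 0, 0, 0, 0, 0.15, 0, 0, 0, 0, 0.05, 0, 0, 0, 0]

```text
t: 8.75
eef_pos: [0.5582, 0.3111, 0.1083]
tool_rot: [-0.843, 3.026, 0.0]
force: [-0.9, -0.1, 0.2]
gripper_width: 0.0449
finger_force: 0.0
```

servo_tool:
  motion: [-0.05, 0, 0, 0, 0, -0.15, 0, 0, 0, 0, -0.25, 0, 0, 0, 0, -0.35, 0, 0, 0, 0, -0.45, 0, 0, 0, 0]

```text
t: 9.25
eef_pos: [0.5581, 0.311, 0.108]
tool_rot: [0.843, -3.026, 0.0]
force: [-0.5, -0.4, 0.9]
gripper_width: 0.0232
finger_force: 0.0
```

```bash
python3 gt.py w6
```

```text
[0.5581 0.311  0.108 ] 0.023224965700543033 0.0 [-0.5 -0.4  0.9]
from [0.5581 0.311  0.108 ] psi -148.87 tilt 0.0 | shift [-0.004 -0.012 -0.837] turn 0.0022 t 9.25
tabtop 773 [array([-7.9, 21.2, 29.7]), array([-16.8,   2.8,  18.6]), array([-39.8, -36.1, -24.8])]
rail 21 [array([64.2, 69.3, 74.2]), array([-3. , -3. , -2.9]), array([-4.8, -3.4, -1.4])]
```

Working: the tab is being pushed upright. Finish the close.

servo_tool:
  motion: [-0.53, 0, 0, 0, 0, -0.61, 0, 0, 0, 0, -0.69, 0, 0, 0, 0, -0.77, 0, 0, 0, 0, -1, 0, 0, 0, 0]
  squeeze: 40

```text
t: 9.8
eef_pos: [0.5583, 0.3108, 0.1081]
tool_rot: [-0.842, 3.026, -0.001]
force: [0.3, -0.5, 0.4]
gripper_width: 0.0096
finger_force: 39.5
```

servo_tool:
  motion: [-1, 0, 0, 0, 0, -1, 0, 0, 0, 0, -1, 0, 0, 0, 0]
  squeeze: 70

```text
t: 10.1
eef_pos: [0.5583, 0.3109, 0.1082]
tool_rot: [-0.843, 3.026, -0.0]
force: [0.4, -0.4, 1.9]
gripper_width: 0.0092
finger_force: 68.4
```

```bash
python3 gt.py w6
```

```text
[0.5583 0.3109 0.1082] 0.009211469471523766 68.3993250131607 [ 0.4 -0.4  1.9]
from [0.5583 0.3109 0.1082] psi -148.88 tilt 0.02 | shift [-0.003 -0.007 -0.833] turn 0.0021 t 10.1
tabtop 580 [array([ 6.7, 22.9, 29.7]), array([-11.9,   1.1,  15.1]), array([-39.8, -36. , -34.6])]
```

servo_tool:
  motion: [-1, 0, 0, -0.25, 0, -1, 0, 0, -0.6, 0, -1, 0, 0, -1.0, 0, -1, 0, 0, -1.3, 0, -1, 0, 0, -1.5, 0]

```text
t: 10.65
eef_pos: [0.5586, 0.3116, 0.17]
tool_rot: [-0.843, 3.025, 0.001]
force: [-0.5, 0.2, -1.7]
gripper_width: 0.0094
finger_force: 68.3
```

servo_tool:
  motion: [-1, 0, 0, 0, 0, -1, 0, 0, 0, 0]

```text
t: 10.85
eef_pos: [0.558, 0.311, 0.1679]
tool_rot: [0.843, -3.026, -0.0]
force: [-0.2, -0.6, -2.5]
gripper_width: 0.0088
finger_force: 68.3
```

```bash
python3 gt.py w7; python3 - <<'E'
from h import *
i=cv2.imread('pics/w7.png')
cv2.imwrite('pics/w7b.png',cv2.resize(cv2.convertScaleAbs(i[60:360,100:500],alpha=1.7),(800,600),interpolation=cv2.INTER_CUBIC))
E
```

```text
[0.558  0.311  0.1679] 0.008798546463522957 68.29648464918137 [-0.2 -0.6 -2.5]
from [0.558  0.311  0.1679] psi -148.88 tilt 0.01 | shift [-0.006 -0.013  0.66 ] turn 0.0022 t 10.85
tabtop 576 [array([ 6.7, 22.9, 29.7]), array([-12.4,   0.9,  13.7]), array([-39.7, -36. , -34.5])]
```

View pics/w7b.png

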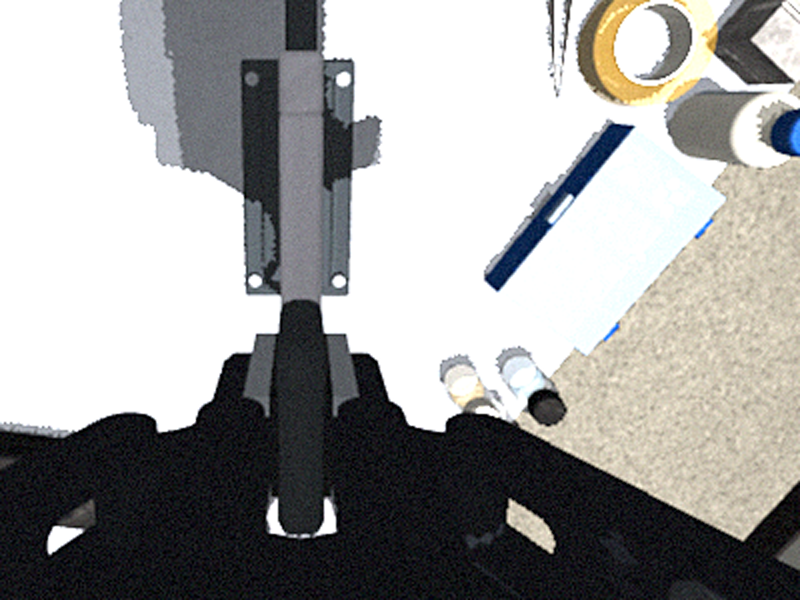

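The gate is held upright, with the rail straight up the image (x≈300) and the groove empty. I'll check pitch and yaw in the hand and plan the carry.

```bash
python3 - <<'E'
from h import *
c=dict(np.load('pics/w7.npz'));d=c['depth'];K=c['K'];T=c['T_tool_cam']
v,u=np.mgrid[:384,:512];p=np.stack([(u-K[0,2])/K[0,0]*d,(v-K[1,2])/K[1,1]*d,d],-1)@T[:3,:3].T+T[:3,3]
q=p[d>0]*1000
q=q[(abs(q[:,1])<12)&(q[:,0]>28)&(q[:,0]<76)&(q[:,2]>-42)&(q[:,2]<-28)]
print(len(q),'pitch',np.polyfit(q[:,0],q[:,2],1),'yaw',np.polyfit(q[:,0],q[:,1],1),np.percentile(q[:,1],[2,98]))
# same measure w2: shift of ray method
th=-4.2
for th in(-3.5,-4.2,-4.5):print(th,np.degrees(0))
b=np.radians(-4.2)
def tcp(pin,psi): a=np.radians(psi);return pin+0.048*np.array([np.cos(a),np.sin(a)])
print(tcp(np.array([.585,.0267]),176))
t=tcp(np.array([.585,.0267]),176)
go(t[0]-.05,t[1]+.0,.168,176)
E
```

```text
2323 pitch [-3.90608045e-03 -3.55055433e+01] yaw [-9.41471844e-04  1.11687588e+00] [-3.6981428   5.83912347]
-3.5 0.0
-4.2 0.0
-4.5 0.0
[0.53711693 0.03004831]
from [0.5577 0.3109 0.1674] psi -148.87 tilt 0.06 | shift [ 5.14  -5.097 -0.01 ] turn 0.6131 t 10.9
```

servo_tool:
  motion: [-1, 0.6, -0.6, 0, 0.08, -1, 1.3, -1.3, 0, 0.16, -1, 2, -2, 0, 0.24, -1, 2.7, -2.7, 0, 0.32, -1, 3.3, -3.3, 0, 0.4]

```text
t: 11.4
eef_pos: [0.5119, 0.1279, 0.1672]
tool_rot: [0.219, -3.132, 0.001]
force: [1.2, -0.1, -2.6]
gripper_width: 0.0093
finger_force: 68.6
```

```bash
python3 - <<'E'
from h import *
go(.487,.029,.168,176)
E
```

```text
from [0.5119 0.1279 0.1672] psi -172.0 tilt 0.1 | shift [ 0.961 -2.362 -0.018] turn 0.2095 t 11.4
```

servo_tool:
  motion: [-1, 0.25, -0.6, 0, 0.06, -1, 0.5, -1.2, 0, 0.12, -1, 0.75, -1.8, 0, 0.18, -1, 0.9, -2.2, 0, 0.21, -1, 0.96, -2.3, 0, 0.21]

```text
t: 11.9
eef_pos: [0.4874, 0.0317, 0.1674]
tool_rot: [-0.109, -3.138, 0.001]
force: [0.6, 0.7, -2.8]
gripper_width: 0.0091
finger_force: 68.7
```

servo_tool:
  motion: [-1, 0, 0, 0, 0, -1, 0, 0, 0, 0]

```text
t: 12.1
eef_pos: [0.4885, 0.0338, 0.1678]
tool_rot: [-0.104, -3.14, -0.001]
force: [0.5, -0.9, -1.7]
gripper_width: 0.009
finger_force: 68.7
```

```bash
python3 - <<'E'
from h import *
go(.487,.029,.168,176)
c=wsnap('w8');s=snap('scene')
i=cv2.imread('pics/scene.png')[170:270,270:400];j=cv2.imread('pics/w8.png')
o=np.zeros((400,800,3),np.uint8);o[:308,:400]=cv2.resize(i,(400,308),interpolation=cv2.INTER_CUBIC);o[:,400:]=cv2.resize(cv2.convertScaleAbs(j[184:384,150:350],alpha=1.8,beta=10),(400,400))
cv2.imwrite('pics/m8.png',o)
E
```

```text
from [0.4885 0.0338 0.1678] psi 176.21 tilt 0.03 | shift [ 0.029 -0.122 -0.006] turn 0.0037 t 12.1
```

View pics/m8.png

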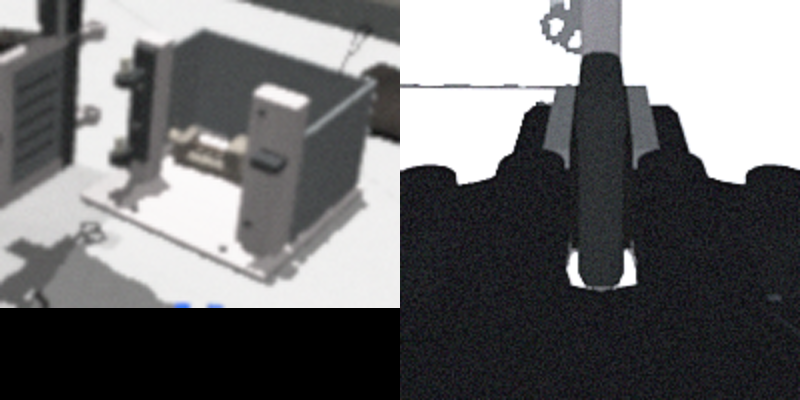

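The scene crop shows the gate's knuckles at (92,30) and (90,115), just in front of the bosses at (130,72) and (122,150), as planned. That was the last picture I can view, so from here I'm working from numbers. I'll lower to travel height and move in over the pins.

servo_tool:
  motion: [-1, 0, -0.12, 0.3, 0, -1, 0, -0.12, 0.57, 0, -1, -0.4, -0.12, 0.57, 0, -1, -0.8, -0.14, 0.57, 0, -1, -1.1, -0.16, 0.57, 0]

```text
t: 12.7
eef_pos: [0.5322, 0.024, 0.144]
tool_rot: [-0.104, -3.139, 0.0]
force: [-1.1, 0.4, -2.8]
gripper_width: 0.0092
finger_force: 68.6
```

servo_tool:
  motion: [-1, 0, 0, 0, 0, -1, 0, 0, 0, 0]

```text
t: 12.9
eef_pos: [0.5312, 0.0239, 0.1446]
tool_rot: [-0.105, -3.138, 0.0]
force: [-0.2, 0.8, -2.3]
gripper_width: 0.009
finger_force: 68.6
```

```bash
cat > rel.py <<'E'
from h import *
s=env.state();print(s['eef_pos'].round(4),s['force'].round(1),s['torque'].round(2))
go(.537,.0288,s['eef_pos'][2],176.2)
R=Ro.from_rotvec(s['tool_rot']).as_matrix();k=s['eef_pos']+R@np.array([-.048,.0011,0]);gz=s['eef_pos'][2]-.068
print('knuckle est',k.round(4),'gate z',gz.round(4))
for n in('scene','side'):
    c=snap(n);Q=cloud(c)[c['depth']>0]
    for t,zl,zh in(('kH',gz+.082,gz+.096),('pinU',.134,.146),('kL',gz+.002,gz+.016),('pinL',.054,.066)):
        m=(Q[:,2]>zl)&(Q[:,2]<zh)&(np.hypot(*(Q[:,:2]-k[:2]).T)<.016)
        q=Q[m]
        if len(q)>3:print(n,t,len(q),q.mean(0).round(4),np.percentile(q,3,0).round(4)[:2],np.percentile(q,97,0).round(4)[:2])
E
python3 rel.py
```

```text
[0.5312 0.0239 0.1446] [-0.2  0.8 -2.3] [-0.01  0.1  -0.02]
from [0.5312 0.0239 0.1446] psi 176.17 tilt 0.09 | shift [-0.136  0.131 -0.   ] turn -0.0005 t 12.9
knuckle est [0.5792 0.0218 0.1445] gate z 0.0766
scene kH 45 [0.577  0.0175 0.166 ] [0.565  0.0114] [0.5873 0.0268]
scene pinU 14 [0.5823 0.0238 0.1404] [0.5785 0.0208] [0.587  0.0275]
scene kL 44 [0.5768 0.0186 0.0864] [0.5648 0.011 ] [0.5886 0.0284]
scene pinL 12 [0.5821 0.0242 0.0594] [0.5797 0.0209] [0.5861 0.0276]
side kH 63 [0.5802 0.0235 0.1653] [0.5642 0.0133] [0.5912 0.0304]
side pinU 19 [0.588  0.027  0.1399] [0.5837 0.0231] [0.5912 0.0306]
side kL 58 [0.5804 0.0231 0.0854] [0.5639 0.013 ] [0.5914 0.0302]
side pinL 15 [0.5877 0.0264 0.0609] [0.5833 0.0217] [0.5917 0.0297]
```

servo_tool:
  motion: [-1, -0.07, 0.07, 0, 0, -1, -0.14, 0.13, 0, 0, -1, -0.14, 0.13, 0, 0, -1, -0.14, 0.13, 0, 0]

```text
t: 13.4
eef_pos: [0.5379, 0.0289, 0.1453]
tool_rot: [0.104, 3.14, -0.0]
force: [0.3, -0.0, -2.6]
gripper_width: 0.0091
finger_force: 68.7
```

```bash
cat > rel.py <<'E'
from h import *
from scipy.optimize import least_squares
s=env.state();print(s['eef_pos'].round(4),s['force'].round(1),s['torque'].round(2),s['gripper_width'])
R=Ro.from_rotvec(s['tool_rot']).as_matrix();k=s['eef_pos']+R@np.array([-.048,.0011,0]);gz=s['eef_pos'][2]-.068
go(.537,.0288,s['eef_pos'][2],176.2)
print('knuckle est',k.round(4),'gate z',gz.round(4))
for n in('scene','side'):
    c=snap(n);Q=cloud(c)[c['depth']>0];o=(-c['R'].T@c['t'])[:2];res={}
    for t,zl,zh,r in(('kH',gz+.082,gz+.0925,.01),('pinU',.133,min(.143,gz+.078),.0045),('kL',gz+.002,gz+.0125,.01),('pinL',.053,min(.063,gz-.002),.0045)):
        q=Q[(Q[:,2]>zl)&(Q[:,2]<zh)][:,:2];q=q[np.hypot(*(q-k[:2]).T)<.014]
        if t[0]=='k': q=q[(q-k[:2])@R[:2,0]<.006]   # drop leaf
        if len(q)<5:continue
        d=(o-k[:2])/np.hypot(*(o-k[:2]))
        f=least_squares(lambda p:np.hypot(*(q-p).T)-r,q.mean(0)-d*r*.6,loss='soft_l1',f_scale=.0005)
        res[t]=f.x;print(n,t,len(q),f.x.round(4),'rms',np.sqrt(np.mean(f.fun**2)).round(5))
    for a,b in(('pinU','kH'),('pinL','kL')):
        if a in res and b in res:print('  need',(res[a]-res[b]).round(4),'tool units',(R.T[:2,:2]@(res[a]-res[b])/.04).round(3))
E
python3 rel.py
```

```text
[0.5379 0.0289 0.1453] [ 0.3 -0.  -2.6] [-0.02  0.02 -0.02] 0.00908532353493774
from [0.5379 0.0289 0.1453] psi 176.19 tilt 0.01 | shift [ 0.023 -0.004 -0.   ] turn -0.0001 t 13.4
knuckle est [0.5859 0.0268 0.1453] gate z 0.0773
scene kH 17 [0.5904 0.023 ] rms 0.00293
scene pinU 10 [0.5863 0.0239] rms 0.00142
scene kL 21 [0.5829 0.0279] rms 0.00231
scene pinL 10 [0.586  0.0256] rms 0.00122
  need [-0.0042  0.0009] tool units [0.106 0.016]
  need [ 0.0031 -0.0024] tool units [-0.082 -0.054]
side kH 42 [0.5883 0.0249] rms 0.00242
side pinU 14 [0.5869 0.0253] rms 0.00155
side kL 33 [0.5886 0.0235] rms 0.00248
side pinL 7 [0.586  0.0257] rms 0.00098
  need [-0.0014  0.0004] tool units [0.036 0.009]
  need [-0.0026  0.0022] tool units [0.069 0.05 ]
```

servo_tool:
  motion: [-1, 0.02, 0, 0.05, 0, -1, 0.02, 0, 0.1, 0, -1, 0.02, 0, 0.16, 0, -1, 0.02, 0, 0.2, 0, -1, 0.02, 0, 0.2, 0]

```text
t: 14.0
eef_pos: [0.5368, 0.0288, 0.1368]
tool_rot: [-0.105, -3.139, 0.0]
force: [0.3, -0.5, -2.3]
gripper_width: 0.0092
finger_force: 68.7
```

servo_tool:
  motion: [-1, 0, 0, 0.03, 0, -1, 0, 0, 0.06, 0, -1, 0, 0, 0.06, 0]

```text
t: 14.3
eef_pos: [0.537, 0.0288, 0.1347]
tool_rot: [-0.105, -3.14, 0.0]
force: [0.0, -0.2, -2.5]
gripper_width: 0.0094
finger_force: 68.7
```

servo_tool:
  motion: [-1, 0, 0, 0.03, 0, -1, 0, 0, 0.05, 0, -1, 0, 0, 0.05, 0]

```text
t: 14.6
eef_pos: [0.537, 0.0288, 0.1327]
tool_rot: [-0.105, -3.14, -0.0]
force: [0.4, 0.5, -3.0]
gripper_width: 0.0094
finger_force: 68.7
```

servo_tool:
  motion: [-1, 0, 0, 0.02, 0, -1, 0, 0, 0.04, 0, -1, 0, 0, 0.04, 0]

```text
t: 14.9
eef_pos: [0.5369, 0.0288, 0.131]
tool_rot: [-0.105, -3.139, 0.0]
force: [0.1, 0.1, -2.6]
gripper_width: 0.0089
finger_force: 68.7
```

servo_tool:
  motion: [-1, 0, 0, 0.02, 0, -1, 0, 0, 0.04, 0, -1, 0, 0, 0.04, 0]

```text
t: 15.2
eef_pos: [0.5368, 0.0288, 0.1294]
tool_rot: [-0.105, -3.139, 0.0]
force: [-1.3, -0.5, -3.4]
gripper_width: 0.0089
finger_force: 68.6
```

servo_tool:
  motion: [-1, 0, 0, 0.03, 0, -1, 0, 0, 0.06, 0, -1, 0, 0, 0.09, 0, -1, 0, 0, 0.1, 0, -1, 0, 0, 0.1, 0]

```text
t: 15.7
eef_pos: [0.5369, 0.0288, 0.1255]
tool_rot: [-0.105, -3.139, -0.0]
force: [-2.0, 0.1, -1.6]
gripper_width: 0.0091
finger_force: 68.7
```

servo_tool:
  motion: [-1, 0, 0, 0.03, 0, -1, 0, 0, 0.06, 0, -1, 0, 0, 0.09, 0, -1, 0, 0, 0.1, 0, -1, 0, 0, 0.1, 0]

```text
t: 16.2
eef_pos: [0.5368, 0.0288, 0.1215]
tool_rot: [-0.105, -3.139, 0.0]
force: [-3.4, -0.6, -1.7]
gripper_width: 0.0088
finger_force: 68.9
```

Engaged: the pins push lightly towards -x. I'll ease the gate that way and go on down.

servo_tool:
  motion: [-1, 0.02, 0, 0, 0, -1, 0.02, 0, 0.03, 0, -1, 0.02, 0, 0.06, 0, -1, 0.02, 0, 0.06, 0]

```text
t: 16.6
eef_pos: [0.5367, 0.0288, 0.1191]
tool_rot: [0.105, 3.139, -0.0]
force: [-0.9, 0.8, -1.4]
gripper_width: 0.009
finger_force: 68.7
```

servo_tool:
  motion: [-1, 0, 0, 0.02, 0, -1, 0, 0, 0.03, 0, -1, 0, 0, 0.03, 0]

```text
t: 16.9
eef_pos: [0.5366, 0.0288, 0.1182]
tool_rot: [0.105, 3.139, -0.0]
force: [-0.2, -0.3, -1.0]
gripper_width: 0.0091
finger_force: 68.7
```

servo_tool:
  motion: [-1, 0, 0, 0.02, 0, -1, 0, 0, 0.02, 0, -1, 0, 0, 0.02, 0]

```text
t: 17.2
eef_pos: [0.5367, 0.0288, 0.1181]
tool_rot: [0.105, 3.139, 0.0]
force: [-2.4, -0.3, 5.1]
gripper_width: 0.0094
finger_force: 69.9
```

servo_tool:
  motion: [-1, 0, 0, 0.02, 0, -1, 0, 0, 0.02, 0, -1, 0, 0, 0.02, 0]

```text
t: 17.5
eef_pos: [0.5367, 0.0289, 0.1181]
tool_rot: [0.105, 3.138, 0.0]
force: [-4.4, -0.2, 10.8]
gripper_width: 0.0093
finger_force: 70.8
```

The gate is seated, with the boss carrying the load. I'll unload, then open just enough to straddle the tab loosely.

servo_tool:
  motion: [-1, 0, 0, -0.03, 0, -1, 0, 0, -0.03, 0, -0.75, 0, 0, -0.03, 0, -0.7, 0, 0, -0.03, 0, -0.65, 0, 0, -0.03, 0]
  squeeze: 20

```text
t: 18.0
eef_pos: [0.5363, 0.0288, 0.1174]
tool_rot: [-0.105, -3.14, 0.0]
force: [-0.1, 0.2, 0.1]
gripper_width: 0.0147
finger_force: 0.0
```

servo_tool:
  motion: [-0.6, 0, 0, 0, 0, -0.6, 0, 0, 0, 0, -0.6, 0, 0, 0, 0, -0.6, 0, 0, 0, 0]

```text
t: 18.4
eef_pos: [0.5363, 0.0288, 0.1176]
tool_rot: [-0.105, -3.14, -0.0]
force: [-0.5, 0.0, -0.5]
gripper_width: 0.0171
finger_force: 0.0
```

```bash
cat > chk.py <<'E'
from h import *
s=env.state();print(s['eef_pos'].round(4),s['force'].round(1),s['gripper_width'],s['finger_force'],s['t'])
c=wsnap('wc');d=c['depth'];K=c['K'];T=c['T_tool_cam']
v,u=np.mgrid[:384,:512];p=np.stack([(u-K[0,2])/K[0,0]*d,(v-K[1,2])/K[1,1]*d,d],-1)@T[:3,:3].T+T[:3,3]
q=p[d>0]*1000
q=q[(abs(q[:,1])<25)&(q[:,0]>28)&(q[:,0]<76)&(q[:,2]>-42)&(q[:,2]<-22)]
print(len(q),'pitch',np.polyfit(q[:,0],q[:,2],1),'yaw',np.polyfit(q[:,0],q[:,1],1),'y',np.percentile(q[:,1],[2,98]),'z world rail',s['eef_pos'][2]-np.median(q[:,2])/1000)
E
python3 chk.py
```

```text
[0.5363 0.0288 0.1176] [-0.5  0.  -0.5] 0.017055450970745636 0.0 18.4
2276 pitch [ 2.55750045e-02 -3.52566082e+01] yaw [-0.00659265  1.55150661] y [-3.62095263  5.98485834] z world rail 0.15153369158619212
```

It is seated: rail height 0.1515 m with the expected 1.5° sag, and the fingers are free. Now I'll swing it in an arc about the hinge.

servo_tool:
  motion: [-0.6, -0.009, -0.125, 0, -0.105, -0.6, -0.032, -0.249, 0, -0.209, -0.6, -0.067, -0.369, 0, -0.314, -0.6, -0.115, -0.486, 0, -0.419, -0.6, -0.175, -0.596, 0, -0.524]

```text
t: 18.95
eef_pos: [0.5416, 0.0045, 0.1177]
tool_rot: [0.719, -3.058, -0.0]
force: [-1.7, -0.1, 0.2]
gripper_width: 0.0171
finger_force: 0.2
```

servo_tool:
  motion: [-0.6, 0, 0, 0, 0, -0.6, 0, 0, 0, 0]

```text
t: 19.15
eef_pos: [0.5416, 0.0046, 0.1176]
tool_rot: [0.708, -3.061, -0.0]
force: [0.0, -0.5, -0.5]
gripper_width: 0.017
finger_force: 0.0
```

```bash
cat >> chk.py <<'E'
R=Ro.from_rotvec(s['tool_rot']).as_matrix();print('hinge from tool',(s['eef_pos']+R@[-.048,.0011,0]).round(4));go(.5,0,.1,206)
E
python3 chk.py
```

```text
[0.5416 0.0046 0.1176] [ 0.  -0.5 -0.5] 0.01700446209834555 0.0 19.15
2285 pitch [ 2.62570716e-02 -3.54187867e+01] yaw [0.05700948 3.19690935] y [ 0.90088175 11.52478914] z world rail 0.1516860325588191
hinge from tool [0.5843 0.0267 0.1176]
from [0.5416 0.0047 0.1176] psi -153.93 tilt 0.01 | shift [0.986 0.351 0.44 ] turn 0.0013 t 19.2
```

servo_tool:
  motion: [-0.6, -0.009, -0.125, 0, -0.105, -0.6, -0.032, -0.249, 0, -0.209, -0.6, -0.067, -0.369, 0, -0.314, -0.6, -0.115, -0.486, 0, -0.419, -0.6, -0.175, -0.596, 0, -0.524]

```text
t: 19.7
eef_pos: [0.5583, -0.0136, 0.1176]
tool_rot: [1.484, -2.769, -0.0]
force: [-0.6, -0.3, -0.3]
gripper_width: 0.0173
finger_force: 0.2
```

servo_tool:
  motion: [-0.6, -0.009, -0.125, 0, -0.105, -0.6, -0.032, -0.249, 0, -0.209, -0.6, -0.067, -0.369, 0, -0.314, -0.6, -0.088, -0.43, 0, -0.366, -0.6, -0.088, -0.43, 0, -0.366]

```text
t: 20.2
eef_pos: [0.5749, -0.0202, 0.1175]
tool_rot: [1.958, -2.457, -0.0]
force: [-0.6, 0.1, -0.2]
gripper_width: 0.0172
finger_force: 0.0
```

```bash
python3 chk.py
```

```text
[ 0.5749 -0.0202  0.1175] [-0.6  0.1 -0.2] 0.01721496380340744 0.0 20.2
2422 pitch [ 3.19459066e-02 -3.60459290e+01] yaw [-0.08570063 10.00247472] y [-22.66514831  12.17563934] z world rail 0.15199264932085021
hinge from tool [0.5845 0.0269 0.1175]
from [ 0.5747 -0.0202  0.1175] psi -102.93 tilt 0.01 | shift [-0.074  1.932  0.439] turn 0.8913 t 20.25
```

servo_tool:
  motion: [-0.6, -0.003, -0.063, 0, -0.052, -0.6, -0.009, -0.125, 0, -0.105, -0.6, -0.017, -0.17, 0, -0.14, -0.6, -0.017, -0.17, 0, -0.14]

```text
t: 20.65
eef_pos: [0.5814, -0.021, 0.1176]
tool_rot: [2.125, -2.314, -0.0]
force: [0.1, -0.4, -0.1]
gripper_width: 0.017
finger_force: 0.1
```

servo_tool:
  motion: [-0.6, 0, -0.02, 0, 0, -0.6, 0, -0.04, 0, 0, -0.6, 0, -0.04, 0, 0]

```text
t: 20.95
eef_pos: [0.5831, -0.0213, 0.1176]
tool_rot: [2.126, -2.313, 0.0]
force: [-0.3, -0.6, -0.5]
gripper_width: 0.017
finger_force: 0.2
```

```bash
sed -i 's/abs(q\[:,1\])<25/abs(q[:,1]-4)<12/' chk.py; python3 chk.py
```

```text
[ 0.5831 -0.0213  0.1176] [-0.3 -0.6 -0.5] 0.017027405866332418 0.16448732698336244 20.95
2354 pitch [ 2.76300841e-02 -3.59368278e+01] yaw [0.00697443 4.99914659] y [-2.17225604 10.60962235] z world rail 0.15217166335501064
hinge from tool [0.586  0.0266 0.1176]
from [ 0.583  -0.0213  0.1176] psi -94.82 tilt 0.0 | shift [-0.356  2.113  0.441] turn 1.0328 t 21.0
```

Still free. I'll keep pushing in small steps until the latch stop is felt.

servo_tool:
  motion: [-0.6, 0, -0.015, 0, 0, -0.6, 0, -0.03, 0, 0, -0.6, 0, -0.03, 0, 0]

```text
t: 21.3
eef_pos: [0.5843, -0.0215, 0.1176]
tool_rot: [2.126, -2.312, -0.0]
force: [-0.5, -0.3, -0.1]
gripper_width: 0.0169
finger_force: 0.2
```

servo_tool:
  motion: [-0.6, 0, -0.015, 0, 0, -0.6, 0, -0.03, 0, 0, -0.6, 0, -0.03, 0, 0]

```text
t: 21.6
eef_pos: [0.5845, -0.0215, 0.1176]
tool_rot: [2.126, -2.311, -0.002]
force: [-4.7, 0.4, 4.7]
gripper_width: 0.0171
finger_force: 2.7
```

```bash
python3 chk.py
```

```text
[ 0.5845 -0.0215  0.1176] [-4.7  0.4  4.7] 0.01711257882938684 2.7219538763165474 21.6
2369 pitch [ 3.14931090e-02 -3.62179186e+01] yaw [-0.01445344  5.36935085] y [-2.907722    9.64105843] z world rail 0.15218926478496633
hinge from tool [0.5874 0.0264 0.1176]
from [ 0.5845 -0.0215  0.1175] psi -94.79 tilt 0.1 | shift [-0.359  2.148  0.442] turn 1.0334 t 21.65
```

The latch stop is reached, with the gate yaw about 266°, which is shut. I'll centre the fingers off the tab and lift away.

servo_tool:
  motion: [-0.6, 0, 0.04, 0, 0, -0.6, 0, 0.08, 0, 0, -0.6, 0, 0.08, 0, 0, -0.5, 0, 0.08, 0, 0, -0.5, 0, 0.08, 0, 0]

```text
t: 22.15
eef_pos: [0.5826, -0.0213, 0.1177]
tool_rot: [-2.126, 2.312, -0.001]
force: [0.5, -0.7, -0.7]
gripper_width: 0.0213
finger_force: 0.0
```

```bash
python3 chk.py
```

```text
[ 0.5826 -0.0213  0.1177] [ 0.5 -0.7 -0.7] 0.02134566120737112 0.0 22.15
2349 pitch [ 2.72669302e-02 -3.58180447e+01] yaw [-0.00337347  3.29826907] y [-2.45858533  8.13490082] z world rail 0.15212012267646105
hinge from tool [0.5855 0.0266 0.1177]
from [ 0.5826 -0.0212  0.1177] psi -94.79 tilt 0.02 | shift [-0.357  2.101  0.441] turn 1.0334 t 22.2
```

servo_tool:
  motion: [-0.5, 0, 0.03, -0.2, 0, -0.5, 0, 0.03, -0.6, 0, -0.5, 0, 0.03, -1.2, 0, -0.5, 0, 0.03, -2, 0, -0.5, 0, 0.03, -2.5, 0]

```text
t: 22.7
eef_pos: [0.5819, -0.0212, 0.2206]
tool_rot: [-2.125, 2.311, -0.003]
force: [1.5, 0.0, -0.5]
gripper_width: 0.0212
finger_force: 0.0
```

servo_tool:
  motion: [-0.5, 0, 0, 0, 0, -0.5, 0, 0, 0, 0, -0.5, 0, 0, 0, 0]

```text
t: 23.0
eef_pos: [0.5804, -0.0211, 0.2165]
tool_rot: [2.126, -2.311, -0.002]
force: [0.2, -0.7, -1.2]
gripper_width: 0.0216
finger_force: 0.0
```

```bash
python3 - <<'E'
from h import *
s=env.state();print(s['eef_pos'],s['force'].round(1),s['t'])
c=wsnap('wf');Q=cloud(c)[c['depth']>0]
H=np.array([.5848,.0267]);b=np.radians(-4.2)
def fit(nm,Q,lo,hi,x0,x1):
    d=np.array([-np.sin(-b)*0+np.cos(np.radians(265.8)),np.sin(np.radians(265.8))]);n=np.array([-d[1],d[0]])
    x=(Q[:,:2]-H)@d;y=(Q[:,:2]-H)@n;m=(x>x0)&(x<x1)&(abs(y)<.015)&(Q[:,2]>lo)&(Q[:,2]<hi)
    if m.sum()>10:print(nm,m.sum(),'slope deg',np.degrees(np.polyfit(x[m],y[m],1)[0]).round(2),'y med',np.median(y[m]).round(4),np.percentile(y[m],[3,97]).round(4),'z',np.polyfit(x[m],Q[m,2],1).round(4))
fit('rail',Q,.147,.157,.03,.125);fit('tab',Q,.178,.19,.025,.07)
# bay axes check from wrist depth: latch post face & top
m=(Q[:,2]>.149)&(Q[:,2]<.155)&(abs(Q[:,1]+.12)<.04)&(Q[:,0]>.572)
print('lpost',m.sum(),np.percentile(Q[m],[2,50,98],0).round(4))
for n in('scene','side'):
    c=snap(n);Q=cloud(c)[c['depth']>0];fit(n+' rail',Q,.147,.157,.03,.125)
    m=(Q[:,2]>.149)&(Q[:,2]<.156)&(abs(Q[:,1]+.12)<.04)&(Q[:,0]>.57);print(np.percentile(Q[m],[3,50,97],0).round(4).tolist())
    m=(Q[:,2]>.075)&(Q[:,2]<.095)&(Q[:,0]>.54)&(Q[:,0]<.6)&(Q[:,1]<-.1)&(Q[:,1]>-.135);print('tongue area',m.sum(),Q[m].mean(0).round(4) if m.sum() else '')
E
```

```text
[ 0.58036148 -0.02114616  0.21649346] [ 0.2 -0.7 -1.2] 23.0
rail 960 slope deg 1.66 y med -0.0023 [-0.0071  0.0079] z [-0.0227  0.1543]
tab 733 slope deg -1.29 y med -0.0006 [-0.0055  0.0039] z [-0.0225  0.1849]
lpost 1940 [[ 0.573  -0.1359  0.1503]
 [ 0.5858 -0.115   0.1519]
 [ 0.5979 -0.083   0.1534]]
scene rail 119 slope deg -0.18 y med -0.0049 [-0.0082  0.0025] z [-0.0194  0.1529]
[[0.5706, -0.1379, 0.1492], [0.5831, -0.1178, 0.1514], [0.5976, -0.0882, 0.1532]]
tongue area 72 [ 0.5709 -0.1171  0.0839]
side rail 72 slope deg -2.6 y med 0.0041 [-0.0042  0.0078] z [-0.0355  0.154 ]
[[0.5739, -0.1595, 0.1493], [0.5976, -0.1291, 0.1509], [0.9632, -0.0833, 0.1555]]
tongue area 31 [ 0.5944 -0.1159  0.0849]
```

```bash
python3 - <<'E'
from h import *
for n in('wc','wf'):
    c=dict(np.load('pics/%s.npz'%n));Q=cloud(c)[c['depth']>0]
    H=np.array([.5848,.0267]);a=np.radians(265.8);d=np.array([np.cos(a),np.sin(a)]);e=np.array([-d[1],d[0]])
    x=(Q[:,:2]-H)@d;y=(Q[:,:2]-H)@e
    m=(x>.03)&(x<.124)&(abs(y)<.015)&(abs(Q[:,2]-.1543+.0245*x)<.0025)
    xs,lo,hi=[],[],[]
    for x0 in np.arange(.03,.124,.004):
        k=m&(abs(x-x0)<.002)
        if k.sum()>8:xs.append(x0);lo.append(np.percentile(y[k],5));hi.append(np.percentile(y[k],95))
    mid=(np.array(lo)+hi)/2*1000;print(n,np.round(np.array(xs)*1000).astype(int).tolist(),mid.round(1).tolist(),(np.array(hi)-lo).round(4).tolist())
    # latch post top front edge
    k=(abs(Q[:,2]-.152)<.0025)&(Q[:,1]<-.095)&(Q[:,1]>-.14)
    for y0 in(-.105,-.115,-.125,-.132):
        kk=k&(abs(Q[:,1]-y0)<.003)&(Q[:,0]>.56)&(Q[:,0]<.61)
        if kk.sum()>8:print('  post front x at y',y0,np.percentile(Q[kk,0],4).round(4),kk.sum())
E
```

```text
wc [42, 46, 50, 54, 58, 70, 74, 78, 82, 86, 90, 94, 98, 102, 106, 110, 114, 118, 122] [0.8, 0.8, 0.8, 0.7, -0.0, -1.6, -1.6, -1.9, -2.1, -2.1, -2.1, -2.4, -2.4, -2.4, -2.9, -2.9, -2.9, -3.1, 2.1] [0.0214, 0.0214, 0.0215, 0.0214, 0.0285, 0.0097, 0.0086, 0.0089, 0.0085, 0.0086, 0.0085, 0.0089, 0.0088, 0.0087, 0.0086, 0.0086, 0.0085, 0.0089, 0.0194]
  post front x at y -0.105 0.5782 754
  post front x at y -0.115 0.5774 797
  post front x at y -0.125 0.5766 865
  post front x at y -0.132 0.5768 233
wf [70, 74, 78, 82, 86, 90, 94, 98, 102, 106, 110, 114, 118, 122] [-1.8, -1.8, -1.9, -1.9, -2.3, -2.4, -2.4, -2.4, -2.4, -2.5, -2.5, -2.9, -3.3, 1.9] [0.0088, 0.0087, 0.0087, 0.0086, 0.0094, 0.0094, 0.0093, 0.0093, 0.0093, 0.0092, 0.0092, 0.0084, 0.0091, 0.0195]
  post front x at y -0.105 0.5782 245
  post front x at y -0.115 0.5774 264
  post front x at y -0.125 0.5766 263
  post front x at y -0.132 0.5759 277
```

The tongue is about 2 mm from its shut depth (limit 6 mm), the gate is hanging seated, and the robot is clear. Handing in.

```bash
python3 -c "
from cell import env
print(env.job_done())"
```

```text
the job is handed in; nothing more can be done
None
```

I hung the gate on both pins, swung it shut to the latch stop and let it go. I then handed the job in, with no verdict returned. By depth measurement the tongue is about 2 mm from its shut depth, and contact forces peaked near 11 N. My first grasp only caught the tab's top edge and tipped the gate in its rest; I stood it upright and regripped lower. I did not re-measure the other things on the bench, but no move went near them.

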